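Change the plates of the brewery's filter

TASK

Change the plates of the bench filter, one step after another: push the round drip dish across the bench until it sits centred on the yellow disc under the spout; swing the red clamp lever all the way over to its open side; exchange the plates, so that every brown spent plate stands fully down in a slot of the blue wash rack and every white clean plate, drawn up out of that rack, stands tab up and fully home in a slot of the filter (any slots); and when all are in place swing the lever all the way back to its clamped side. The dish must still be centred on the disc at the end, and leave the other things on the bench where they are.

Things in the scene. Friction and masses are not known exactly. Their poses are not given: they have to be found in the camera images.
- filter: Stainless plate filter, fixed, 122 mm (its x) by 182 mm (its y), guides 80 mm high and end cheeks 86 mm, open at the top, three upright slots 50 mm apart along its y. Brass outlet spout (tip 48 mm up, reaching 98 mm from the centre) on its -x face; clamp lever beside its -y end. Origin: centre of its underside.
- drip_mark (a point): Centre of the flat yellow disc (176 mm across, painted on the table) under the spout, 140 mm from the filter's centre along its -x.
- dish: Loose round aluminium drip dish, 128 mm across at the base, 140 mm at the rim, 30 mm high, wall 4 mm, open on top, about 0.3 kg. Origin: centre of its underside. Too wide to grasp across: push it.
- clamp (a joint): Red clamp lever on a grey block: 0 = open, leaning to the filter's -x; grows to its stop at 1.0 rad, clamped, leaning to the filter's +x. Stays where it is left.
- clamp_tip (a point): Tip of the clamp lever (60 mm long, swinging in the filter's x-z plane).
- rack_slot0 (a point): Middle of the floor of slot 0 of the fixed blue plastic wash rack (122 mm along its x, 220 mm along its y, guides 62 mm high, open at the top, four upright slots side by side along its y); 12 mm above the table; slot 13 mm wide (along the rack's y), 50 mm deep, 50 mm from the next, 106 mm long along x. Axes as the rack's.
- rack_slot1 (a point): Middle of the floor of slot 1 of the fixed blue plastic wash rack (122 mm along its x, 220 mm along its y, guides 62 mm high, open at the top, four upright slots side by side along its y); 12 mm above the table; slot 13 mm wide (along the rack's y), 50 mm deep, 50 mm from the next, 106 mm long along x. Axes as the rack's.
- rack_slot2 (a point): Middle of the floor of slot 2 of the fixed blue plastic wash rack (122 mm along its x, 220 mm along its y, guides 62 mm high, open at the top, four upright slots side by side along its y); 12 mm above the table; slot 13 mm wide (along the rack's y), 50 mm deep, 50 mm from the next, 106 mm long along x. Axes as the rack's.
- rack_slot3 (a point): Middle of the floor of slot 3 of the fixed blue plastic wash rack (122 mm along its x, 220 mm along its y, guides 62 mm high, open at the top, four upright slots side by side along its y); 12 mm above the table; slot 13 mm wide (along the rack's y), 50 mm deep, 50 mm from the next, 106 mm long along x. Axes as the rack's.
- filter_slot0 (a point): Middle of the floor of filter slot 0, 12 mm above the table; slot 13 mm wide (along the filter's y) with rounded mouth, 68 mm deep, 106 mm long along x. Axes as the filter's.
- filter_slot1 (a point): Middle of the floor of filter slot 1, 12 mm above the table; slot 13 mm wide (along the filter's y) with rounded mouth, 68 mm deep, 106 mm long along x. Axes as the filter's.
- filter_slot2 (a point): Middle of the floor of filter slot 2, 12 mm above the table; slot 13 mm wide (along the filter's y) with rounded mouth, 68 mm deep, 106 mm long along x. Axes as the filter's.
- plate0: Clean filter plate (may be absent): white slab 100 mm wide (its x), 10 mm thick (its y), 90 mm high, with an orange grip tab 40 mm wide, 10 mm thick from 90 to 130 mm up in the middle. About 0.13 kg. Starts upright in a rack slot. Origin: middle of its lower edge; z up; same either way round.
- plate1: Clean filter plate (may be absent): white slab 100 mm wide (its x), 10 mm thick (its y), 90 mm high, with an orange grip tab 40 mm wide, 10 mm thick from 90 to 130 mm up in the middle. About 0.13 kg. Starts upright in a rack slot. Origin: middle of its lower edge; z up; same either way round.
- plate2: Clean filter plate (may be absent): white slab 100 mm wide (its x), 10 mm thick (its y), 90 mm high, with an orange grip tab 40 mm wide, 10 mm thick from 90 to 130 mm up in the middle. About 0.13 kg. Starts upright in a rack slot. Origin: middle of its lower edge; z up; same either way round.
- plate3: Clean filter plate (may be absent): white slab 100 mm wide (its x), 10 mm thick (its y), 90 mm high, with an orange grip tab 40 mm wide, 10 mm thick from 90 to 130 mm up in the middle. About 0.13 kg. Starts upright in a rack slot. Origin: middle of its lower edge; z up; same either way round.
- spent0: Spent filter plate (may be absent): same shape and size as the clean plates, but brown with a black grip tab. Starts upright in a filter slot. Origin: middle of its lower edge; z up; same either way round.
- spent1: Spent filter plate (may be absent): same shape and size as the clean plates, but brown with a black grip tab. Starts upright in a filter slot. Origin: middle of its lower edge; z up; same either way round.
- spent2: Spent filter plate (may be absent): same shape and size as the clean plates, but brown with a black grip tab. Starts upright in a filter slot. Origin: middle of its lower edge; z up; same either way round.
- spanner: Bystander: a 190 mm steel spanner lying flat. Origin at its underside.
- impeller: Bystander: a grey round pump impeller, 104 mm across, 26 mm high. Origin at its underside.
- union: Bystander: a stainless pipe union standing upright, 60 mm across, 100 mm high. Origin at its underside.
- clamp_ring: Bystander: a steel ring 68 mm across, 18 mm high. Origin at its underside.
- puck: Bystander: a green round tin 90 mm across, 22 mm high. Origin at its underside.

How it is judged:
On the way, in this order (a step that is already met when the one before it is completed fails the run):
1. the drip dish sits on the yellow disc under the spout (horizontal distance between dish and drip_mark below 0.02 m and angle between dish's own z axis and vertical below 0.1 rad and height (world z) of dish below 0.006 m and linear speed of dish below 0.03 m/s), for 0.2 s.
2. the clamp lever is swung open (value of joint clamp below 0.15 rad), for 0.2 s.
3. every clean plate is fully home in a filter slot, every spent plate in a rack slot ((distance between plate0 and filter_slot0 below 0.008 m or distance between plate0 and filter_slot1 below 0.008 m or distance between plate0 and filter_slot2 below 0.008 m) and angle between each of plate0, plate1, plate2, plate3, spent0, spent1, spent2's own z axis and vertical below 0.09 rad and linear speed of each of plate0, plate1, plate2, plate3, spent0, spent1, spent2 below 0.03 m/s and (distance between plate1 and filter_slot0 below 0.008 m or distance between plate1 and filter_slot1 below 0.008 m or distance between plate1 and filter_slot2 below 0.008 m) and (distance between plate2 and filter_slot0 below 0.008 m or distance between plate2 and filter_slot1 below 0.008 m or distance between plate2 and filter_slot2 below 0.008 m) and (distance between plate3 and filter_slot0 below 0.008 m or distance between plate3 and filter_slot1 below 0.008 m or distance between plate3 and filter_slot2 below 0.008 m) and (distance between spent0 and rack_slot0 below 0.008 m or distance between spent0 and rack_slot1 below 0.008 m or distance between spent0 and rack_slot2 below 0.008 m or distance between spent0 and rack_slot3 below 0.008 m) and (distance between spent1 and rack_slot0 below 0.008 m or distance between spent1 and rack_slot1 below 0.008 m or distance between spent1 and rack_slot2 below 0.008 m or distance between spent1 and rack_slot3 below 0.008 m) and (distance between spent2 and rack_slot0 below 0.008 m or distance between spent2 and rack_slot1 below 0.008 m or distance between spent2 and rack_slot2 below 0.008 m or distance between spent2 and rack_slot3 below 0.008 m)), for 0.2 s.
4. the clamp lever is swung back to clamped (value of joint clamp above 0.85 rad), for 0.2 s.
At the end, for the whole second after the job is handed in: Every clean plate present stands at rest in a filter slot and every spent plate in a rack slot, its lower edge within 8 mm of the slot's floor centre and upright within 0.09 rad; the dish stands flat on the table within 20 mm of the disc's centre; the clamp lever is past 0.85 rad (all of step 1 and all of step 3 and value of joint clamp above 0.85 rad); the robot touches nothing.
It fails at once if another thing on the bench is moved more than 30 mm (distance of any of spanner, impeller, union, clamp_ring, puck from where it was at the start of the episode above 0.03 m).
It fails at once if the dish is tipped (angle between dish's own z axis and vertical above 0.6 rad).
Of plate0, plate1, plate2, plate3 only 2 to 3 are there at a start; the rules pass over those that are not, and their reading is None.
Of spent0, spent1, spent2 only 1 to 2 are there at a start; the rules pass over those that are not, and their reading is None.
At some moment in a run one of dish may be knocked a few centimetres aside while the robot is not near it.
It also fails if it takes over 210 s, if anything falls off the work surface, if the arm or the gripper's body presses on something with over 40 N, if the wrist force passes 120 N, or if a joint passes its speed limit or range.

ROBOT

A 6-joint arm with a two-finger parallel gripper is mounted at the origin on the work surface. World frame = base frame: x ahead of the robot, y to its left, z up, the work surface at z = 0. Lengths are in m, angles in rad, forces in N, time in s.
With the tool pointing down it reaches from about 0.425 to 0.95 m from the base axis. Payload 3.5 kg.
Tool frame: the origin (TCP) lies on the centre line of the jaws, within the pads' length; the fingertips stand tcp_to_tips ahead of it and the grasp point (between the pads) lies 5 mm behind it (tcp_to_tips is the distance from the TCP to the fingertips, in m); z points along the fingers, y is the line along which they close (so a half turn about z gives the same grasp; the last joint's range is limited). The gripper opens to 85 mm and grips with 20 to 120 N. Pads are 22 mm wide; open, the fingers measure 114 mm over their backs; the gripper's body (76 mm by 85 mm) begins 54 mm behind the grasp point. The pads swing forward as they close: fully open they stand 13 mm farther back than shut.
Start: joints at [-1.252, 0.286, 1.577, -0, 1.279, -0.15], TCP at [0.305, -0.602, 0.245] pointing down, gripper open.
Joint ranges: [-2.77, 2.77], [-0.9, 2.22], [0.21, 2.48], [-1.53, 4.67], [0.24, 2.81], [-2.84, 2.84]. Speed limits (rad/s): [2.79, 2.79, 3.14, 3.14, 3.14, 3.14].

INTERFACE

Orientations are given as a unit quaternion [x, y, z, w].
In Python, from cell import read_state, camera, calibration, finish_job, tcp_to_tips gives the robot as it stands.
- The arm moves only by the tool arm_command, never from a script. Its argument "increments" is a list of rows, each an object with "gripper": the closure, from 0 (fully open) to 1 (shut); "offset": the shift along the tool's x, y, z in mm, a list of three; "twist": the turn about the tool's z in rad. In form: [{"gripper": gripper, "offset": [dx, dy, dz], "twist": twist}, ...]. A call has 1 to 10 rows; each row is the pose to reach, as a shift and turn from the pose commanded when the call began, along the tool's axes at that moment; what a row does not reach only later rows make up. A row lasts 1/10 s, in which the tool goes at most 50 mm and 8.59 degrees, less where a joint would pass 70% of its speed; a pose out of reach is approached as far as the arm can. A call with a gripper value outside its range is refused whole. The fingers move at their own pace and stop on an object; "force" is the grip in N (left out, the last holds). Time passes only in rows, so rows that repeat a pose let the fingers close. It gives the time, the measured TCP pose, the force, the opening and the grip force at its end, in the units of the state.
- read_state(): the state, without advancing time (a new reading comes with each control period).
- camera(name): name is "side" or "top" or "wrist"; returns (picture, depth): 400x640x3 uint8, red, green, blue; 400x640 float32, m along the optical axis (not along the pixel's ray), 0 where there is no reading.
- calibration(name): a dict with "fx", "fy", "cx", "cy" (pixels), "cam_to_world" (4x4, takes a point from camera to world coordinates). Camera axes: x right, y up, looking along -z (the intrinsics and any distortion apply to the point x, -y, -z); pixel columns grow to the right and rows downward; lengths in m; the calibration is good to about 2 mm. The wrist camera is an equidistant fisheye: a pixel r from the principal point sees the ray r / f radians off the axis. A picture is of the moment at which its call begins: read the wrist's pose just before it. calibration takes no time and is no camera call; for the wrist camera it gives the pose at the moment of the call.
- finish_job(): hands the job in; it is judged then, once.
The state is a dict: "time": time; "joint_positions": joint angles; "joint_velocities": joint speeds; "joint_efforts": joint torques, N m; "ee_pos": TCP position; "tool_rot": TCP orientation; "force": force on the tool from outside, world axes, zero at the start; "wrist_torque": the same for the moment, N m; "width": finger opening in m; "grip_force": force on a finger pad.
Only numpy, scipy, OpenCV 4.12 (cv2) and the standard library are available. Lean on these libraries where they do the work, as an engineer would, in place of code of your own. Each camera call takes 0.05 s, during which the arm holds its last target. There are 200 camera calls.

## Working session

There is one attempt and no reset: what is moved stays moved. The work goes in short steps, Python scripts to look and compute and a tool call to move; the robot and the scene stay as the last step left them, time stands still between calls to the robot, and variables do not carry over. Pictures are saved under pics/ and viewed, at most 14 in all, crops included, and the job is handed in when it is done.

Besides the shell and the picture viewer there is one more tool, called after "Call:" by a JSON object that holds its "op" and its "data", one argument or row to a line. arm_command: Moves the arm, as the interface text tells. Its arguments: {"type":"object","properties":{"increments":{"type":"array"},"force":{"type":"number"}},"required":["increments"]}

```bash
mkdir -p pics; ls
python3 - <<'E'
from cell import *
import cv2,numpy as np
print(read_state(), tcp_to_tips)
for n in ["top","side"]:
    p,d=camera(n); cv2.imwrite(f"pics/{n}0.png",p[:,:,::-1]); np.savez(f"{n}0.npz",p=p,d=d)
    c=calibration(n); print(n,{k:np.round(v,4) if k!="dist" else v for k,v in c.items()}, (d==0).mean())
E
```

```text
pics
{'time': 0.0, 'joint_positions': array([-1.25197996e+00,  2.87155897e-01,  1.57818349e+00, -1.05413835e-05,
        1.27858986e+00, -1.49998633e-01]), 'joint_velocities': array([-6.26855953e-04,  1.52219879e-04, -4.82069464e-05,  8.70521202e-04,
        2.52757744e-04, -2.84407277e-04]), 'joint_efforts': array([ 5.89619849e-04, -4.05982983e+01, -2.92622674e+01, -6.18990998e-05,
        5.85749614e-03, -2.14435936e-06]), 'ee_pos': array([ 0.3048118 , -0.60155736,  0.24395014]), 'tool_rot': array([ 9.72651112e-01,  2.32268056e-01, -1.03525118e-04, -1.16371236e-03]), 'force': array([-0.44195175, -0.88844774,  0.1785521 ]), 'wrist_torque': array([-0.00470983,  0.02266532, -0.01458347]), 'grip_force': 0.0, 'width': 0.0857536771742349} 0.014
top {'fx': np.float64(416.8265), 'fy': np.float64(416.8265), 'cx': np.float64(310.9936), 'cy': np.float64(198.0829), 'cam_to_world': array([[ 0.0124,  0.9878, -0.1551,  0.3151],
       [-0.9999,  0.0129,  0.002 , -0.0092],
       [ 0.0039,  0.1551,  0.9879,  1.213 ],
       [ 0.    ,  0.    ,  0.    ,  1.    ]])} 0.00401953125
side {'fx': np.float64(438.9873), 'fy': np.float64(438.9873), 'cx': np.float64(328.0064), 'cy': np.float64(203.2457), 'cam_to_world': array([[-0.8638,  0.386 , -0.3238,  0.0529],
       [-0.5037, -0.6467,  0.5728,  0.754 ],
       [ 0.0117,  0.6579,  0.753 ,  1.097 ],
       [ 0.    ,  0.    ,  0.    ,  1.    ]])} 0.00412109375
```

View pics/top0.png

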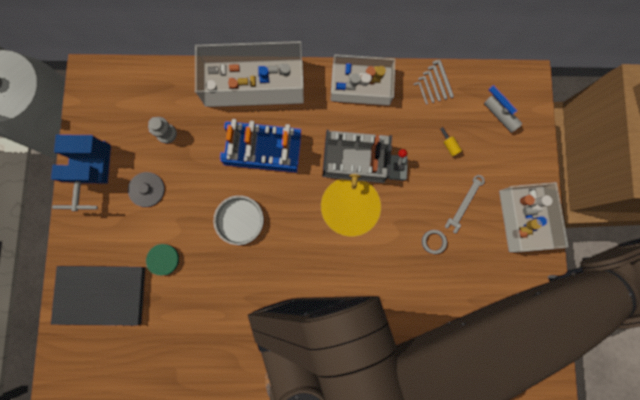

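View pics/side0.png

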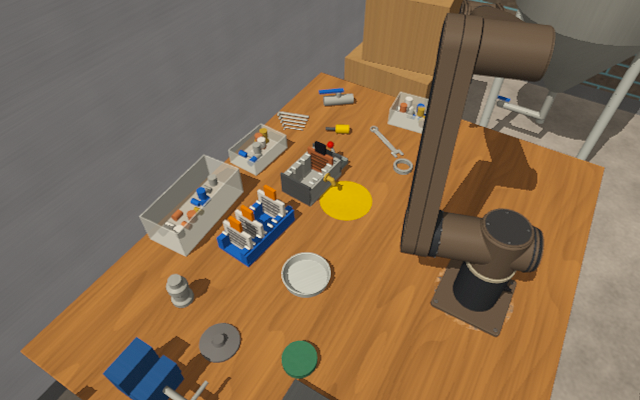

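The bench shows the blue rack at pixel (262,147) in the top view. It holds three clean plates, with one slot empty at about (267,147). The filter is at (357,155) with one spent plate near (380,150). The red lever is at (403,158), the dish at (239,220) and the yellow disc at (351,207).

```bash
cat > h.py <<'E'
from cell import *
import cv2,numpy as np
def ray(name,uv,c=None):
    c=c or calibration(name); T=c["cam_to_world"]; uv=np.atleast_2d(uv).astype(float)
    x=(uv[:,0]-c["cx"])/c["fx"]; y=(uv[:,1]-c["cy"])/c["fy"]
    if name=="wrist":
        r=np.hypot(x,y); s=np.where(r>1e-9,np.sin(r)/np.maximum(r,1e-9),1); d=np.c_[x*s,-y*s,-np.cos(r)]
    else: d=np.c_[x,-y,-np.ones_like(x)]
    return T[:3,3], d@T[:3,:3].T
def plane(name,uv,z,c=None):
    o,d=ray(name,uv,c); return o+d*((z-o[2])/d[:,2])[:,None]
def cloud(name,d,c=None):
    h,w=d.shape; v,u=np.mgrid[:h,:w]; o,r=ray(name,np.c_[u.ravel(),v.ravel()],c)
    if name=="wrist":
        R=(c or calibration(name))["cam_to_world"][:3,:3]; r=r/-(r@R[:,2])[:,None]
    return (o+r*d.reshape(-1,1)).reshape(h,w,3)
def hsv(p): return cv2.cvtColor(p,cv2.COLOR_RGB2HSV)
E
python3 - <<'E'
from h import *
for n in ["top","side"]:
    f=np.load(n+"0.npz"); p,d=f["p"],f["d"]; W=cloud(n,d); H=hsv(p); h,s,v=H[...,0],H[...,1],H[...,2]
    ok=(d>0)&(W[...,0]>.3)&(W[...,0]<.9)&(abs(W[...,1])<.5)
    ye=((h>22)&(h<32)&(s>200)&(v>120)&ok&(W[...,2]<.01)).astype(np.uint8)
    k,l,st,ce=cv2.connectedComponentsWithStats(ye); i=1+np.argmax(st[1:,4]); cs,_=cv2.findContours((l==i).astype(np.uint8),0,2)
    q=plane(n,cv2.convexHull(max(cs,key=cv2.contourArea)).reshape(-1,2),0)[:,:2]; print(n,"disc",np.round(cv2.minEnclosingCircle((q*1000).astype(np.float32)),1) if 0 else [np.round(x,1) for x in map(np.array,cv2.minEnclosingCircle((q*1000).astype(np.float32)))])
    # dish: low sat
    y0,x0=(220,239) if n=="top" else (275,306)
    m=((s<60)&(v>70)).astype(np.uint8); m[:y0-45]=0;m[y0+45:]=0;m[:,:x0-45]=0;m[:,x0+45:]=0
    cs,_=cv2.findContours(m,0,2); c=cv2.convexHull(max(cs,key=cv2.contourArea)).reshape(-1,2); q=plane(n,c,.03)[:,:2]*1000
    print(n,"dish",cv2.minEnclosingCircle(q.astype(np.float32)),cv2.fitEllipse(q.astype(np.float32)))
    for nm,mm in dict(rack=(h>105)&(h<125)&(s>150)&ok&(W[...,2]>.03)&(W[...,2]<.07)&(W[...,1]>.0)&(W[...,1]<.3),orange=(h>5)&(h<18)&(s>190)&ok&(W[...,2]>.115)&(W[...,2]<.15),
      red=((h<4)|(h>175))&(s>150)&ok&(W[...,2]>.02),dark=ok&(v<40)&(W[...,2]>.12)&(W[...,2]<.15)&(W[...,0]>.6),brass=(h>10)&(h<28)&(s>100)&ok&(W[...,2]>.02)&(W[...,2]<.07)&(W[...,0]<.72)).items():
        k,l,st,ce=cv2.connectedComponentsWithStats(mm.astype(np.uint8))
        for i in range(1,k):
            if st[i,4]<8: continue
            P=W[l==i]*1000; print(n,nm,st[i].tolist(),np.round(np.median(P,0)),np.round(P.min(0)),np.round(P.max(0)), np.round(cv2.minAreaRect(P[:,:2].astype(np.float32))[2],1))
p=np.load("top0.npz")["p"]; cv2.imwrite("pics/topc.png",cv2.resize(p[110:250,190:430],None,fx=3.3,fy=3.3,interpolation=cv2.INTER_CUBIC)[:,:,::-1])
E
```

```text
top disc [array([ 483.8, -127.7]), np.float64(85.4)]
top dish ((436.2197570800781, 194.7429962158203), 70.83731842041016) ((436.05352783203125, 194.64364624023438), (139.4350128173828, 140.9685516357422), 159.2790069580078)
top rack [260, 75, 8, 7, 47] [854. 133.  48.] [849. 123.  37.] [860. 145.  70.] 10.0
top rack [241, 124, 6, 9, 24] [700. 186.  57.] [691. 179.  39.] [713. 195.  63.] 72.3
top rack [258, 126, 11, 10, 55] [690. 132.  55.] [685. 116.  33.] [708. 146.  63.] 84.0
top rack [273, 128, 9, 9, 50] [686.  85.  56.] [682.  77.  30.] [701. 102.  62.] 2.2
top rack [291, 130, 9, 9, 54] [681.  34.  57.] [677.  25.  31.] [695.  49.  63.] 89.2
top rack [221, 153, 76, 17, 438] [597. 138.  52.] [583.  32.  30.] [623. 246.  64.] 84.9
top orange [226, 127, 7, 15, 70] [654. 209. 141.] [638. 205. 116.] [673. 217. 148.] 84.7
top orange [246, 128, 5, 15, 60] [653. 159. 142.] [632. 156. 116.] [671. 164. 147.] 1.2
top orange [283, 132, 5, 15, 40] [644.  60. 142.] [624.  56. 116.] [661.  65. 146.] 85.2
top red [398, 150, 8, 7, 46] [ 622. -263.   87.] [ 614. -272.   75.] [ 632. -255.   93.] 1.
[... 938 characters left out ...]
. 115.] [666.  72. 146.] 81.8
side orange [241, 205, 13, 14, 95] [651. 167. 135.] [632. 158. 115.] [672. 171. 145.] 85.0
side orange [229, 216, 13, 14, 96] [656. 217. 135.] [637. 208. 117.] [677. 221. 145.] 85.8
side red [328, 142, 5, 6, 22] [ 620. -258.   80.] [ 614. -267.   71.] [ 631. -251.   88.] 30.5
side dark [315, 142, 10, 9, 60] [ 618. -182.  135.] [ 600. -190.  121.] [ 638. -177.  145.] 86.8
side brass [335, 125, 15, 7, 82] [ 657. -418.   28.] [ 634. -444.   20.] [ 687. -400.   37.] 31.9
side brass [311, 157, 15, 15, 121] [ 628. -182.   51.] [ 594. -187.   21.] [ 656. -176.   70.] 86.1
side brass [323, 175, 14, 12, 77] [ 543. -126.   63.] [ 522. -166.   27.] [ 564. -112.   70.] 83.9
```

View pics/topc.png

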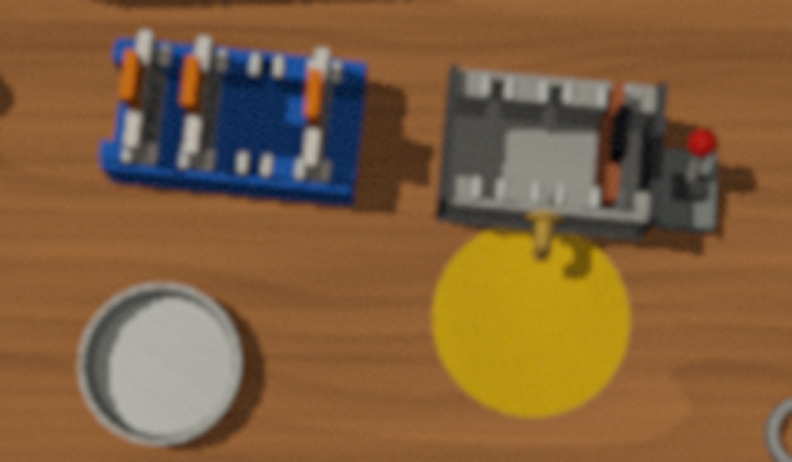

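The enlarged view confirms the layout: rack slots at y ≈ 0.21, 0.16 and 0.06 hold clean plates, with the free slot at y ≈ 0.11. The spent plate is in the filter slot beside the lever, and the lever leans to +x. Next I'll move up over the bench with the gripper shut and then go to the dish.

Call:
{"op": "arm_command", "data": {
  "increments": [
    {"gripper": 1,"offset": [40,-20,-16],"twist": 0.13},
    {"gripper": 1,"offset": [80,-41,-16],"twist": 0.26},
    {"gripper": 1,"offset": [125,-64,-16],"twist": 0.39},
    {"gripper": 1,"offset": [170,-87,-16],"twist": 0.52},
    {"gripper": 1,"offset": [214,-110,-16],"twist": 0.55},
    {"gripper": 1,"offset": [258,-133,-16],"twist": 0.55},
    {"gripper": 1,"offset": [302,-155,-16],"twist": 0.55},
    {"gripper": 1,"offset": [346,-178,-16],"twist": 0.55},
    {"gripper": 1,"offset": [387,-199,-16],"twist": 0.55},
    {"gripper": 1,"offset": [387,-199,-16],"twist": 0.55}
  ]
}}

```text
time: 1.1
ee_pos: [0.5625, -0.2449, 0.2608]
tool_rot: [0.999, -0.037, 0.0, -0.001]
force: [-0.2, -0.8, 0.3]
width: -0.0005
grip_force: 0.0
```

Call:
{"op": "arm_command", "data": {
  "increments": [
    {"gripper": 1,"offset": [-17,-46,0],"twist": 0},
    {"gripper": 1,"offset": [-34,-92,0],"twist": 0},
    {"gripper": 1,"offset": [-51,-138,0],"twist": 0},
    {"gripper": 1,"offset": [-68,-184,0],"twist": 0},
    {"gripper": 1,"offset": [-85,-230,0],"twist": 0},
    {"gripper": 1,"offset": [-102,-276,10],"twist": 0},
    {"gripper": 1,"offset": [-119,-322,25],"twist": 0},
    {"gripper": 1,"offset": [-136,-368,40],"twist": 0},
    {"gripper": 1,"offset": [-157,-414,60],"twist": 0},
    {"gripper": 1,"offset": [-157,-426,60],"twist": 0}
  ]
}}

```text
time: 2.1
ee_pos: [0.4349, 0.1895, 0.1983]
tool_rot: [0.999, -0.039, -0.003, 0.0]
force: [0.3, -1.0, 0.1]
width: 0.0001
grip_force: 0.0
```

Run:
```python
from h import *
s=read_state(); print(s["ee_pos"],s["tool_rot"])
c=calibration("wrist"); p,d=camera("wrist"); np.savez("w0.npz",p=p,d=d,**{k:v for k,v in c.items()})
print({k:np.round(v,4) for k,v in c.items()}); cv2.imwrite("pics/w0.png",p[:,:,::-1])
p,d=camera("top"); cv2.imwrite("pics/t1.png",p[:,:,::-1])
```

```text
[0.4348582  0.18946904 0.19826341] [ 9.99229742e-01 -3.91314270e-02 -2.91393055e-03  4.04096279e-04]
{'fx': np.float64(309.7069), 'fy': np.float64(309.7069), 'cx': np.float64(319.0477), 'cy': np.float64(205.218), 'cam_to_world': array([[-7.820e-02,  9.447e-01,  3.184e-01,  5.166e-01],
       [-9.969e-01, -7.400e-02, -2.540e-02,  1.835e-01],
       [-4.000e-04, -3.194e-01,  9.476e-01,  3.274e-01],
       [ 0.000e+00,  0.000e+00,  0.000e+00,  1.000e+00]])}
```

View pics/w0.png

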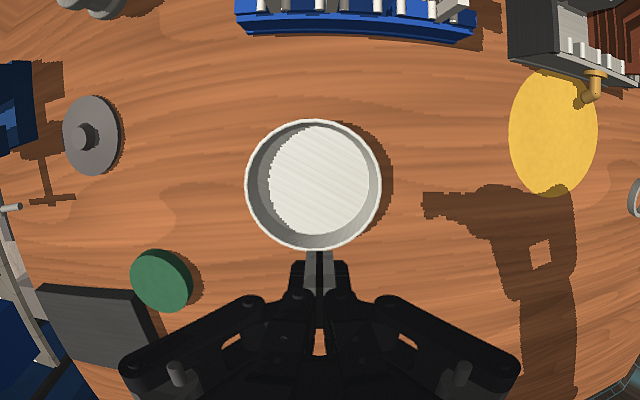

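The dish rim is at (313,185), the tool is shut just below it, and the disc is at (553,133), all sharp. I'll measure the dish and the disc here.

```bash
cat >> h.py <<'E'
def dishdisc(p,c,w0=None):
    """dish rim and yellow disc centres (mm) from a wrist picture"""
    H=hsv(p); h,s,v=H[...,0],H[...,1],H[...,2]
    out={}
    m=((s<45)&(v>90)).astype(np.uint8); m=cv2.morphologyEx(m,cv2.MORPH_CLOSE,np.ones((7,7)))
    best=None
    for k in cv2.findContours(m,0,1)[0]:
        if cv2.contourArea(k)<1500: continue
        q=plane("wrist",k.reshape(-1,2),.03,c)[:,:2]*1000; (xy,r)=cv2.minEnclosingCircle(q.astype(np.float32))
        if 55<r<85: out["dish"]=np.round([*xy,r],1)
    m=((h>18)&(h<32)&(s>150)&(v>110)).astype(np.uint8); ks=cv2.findContours(m,0,1)[0]; k=max(ks,key=cv2.contourArea)
    q=plane("wrist",k.reshape(-1,2),0,c)[:,:2]*1000; out["disc"]=np.round([*cv2.minEnclosingCircle(q.astype(np.float32))[0],cv2.minEnclosingCircle(q.astype(np.float32))[1]],1)
    return out
def look():
    s=read_state(); c=calibration("wrist"); p,d=camera("wrist"); return s,c,p,d
E
python3 - <<'E'
from h import *
f=np.load("w0.npz"); c={k:f[k] for k in ["fx","fy","cx","cy","cam_to_world"]}
print(dishdisc(f["p"],c))
E
```

```text
{'dish': array([433. , 196.4,  71.5]), 'disc': array([ 481.7, -127.8,   88.1])}
```

Call:
{"op": "arm_command", "data": {
  "increments": [
    {"gripper": 1,"offset": [0,0,45],"twist": -0.12},
    {"gripper": 1,"offset": [0,0,90],"twist": -0.226},
    {"gripper": 1,"offset": [0,0,130],"twist": -0.226},
    {"gripper": 1,"offset": [0,0,160],"twist": -0.226},
    {"gripper": 1,"offset": [0,0,169],"twist": -0.226},
    {"gripper": 1,"offset": [0,0,170],"twist": -0.226},
    {"gripper": 1,"offset": [0,0,170],"twist": -0.226}
  ]
}}

```text
time: 2.9
ee_pos: [0.44, 0.1872, 0.0328]
tool_rot: [0.997, 0.072, 0.001, -0.0]
force: [0.5, 0.3, 0.5]
width: 0.0002
grip_force: 0.0
```

Call:
{"op": "arm_command", "data": {
  "increments": [
    {"gripper": 1,"offset": [0,20,5],"twist": 0},
    {"gripper": 1,"offset": [0,35,5],"twist": 0},
    {"gripper": 1,"offset": [0,45,5],"twist": 0},
    {"gripper": 1,"offset": [0,60,5],"twist": 0},
    {"gripper": 1,"offset": [0,80,5],"twist": 0},
    {"gripper": 1,"offset": [-1,100,5],"twist": 0},
    {"gripper": 1,"offset": [-1,120,5],"twist": 0},
    {"gripper": 1,"offset": [-1,140,5],"twist": 0},
    {"gripper": 1,"offset": [-1,160,5],"twist": 0},
    {"gripper": 1,"offset": [-1,180,5],"twist": 0}
  ]
}}

```text
time: 3.9
ee_pos: [0.4649, 0.0088, 0.0283]
tool_rot: [0.997, 0.072, 0.002, -0.0]
force: [-0.2, 3.6, 2.0]
width: 0.0002
grip_force: 1.6
```

Call:
{"op": "arm_command", "data": {
  "increments": [
    {"gripper": 1,"offset": [0,20,0],"twist": 0},
    {"gripper": 1,"offset": [0,40,0],"twist": 0},
    {"gripper": 1,"offset": [0,60,0],"twist": 0},
    {"gripper": 1,"offset": [0,80,0],"twist": 0},
    {"gripper": 1,"offset": [-1,100,0],"twist": 0},
    {"gripper": 1,"offset": [-1,120,0],"twist": 0},
    {"gripper": 1,"offset": [-1,138,0],"twist": 0},
    {"gripper": 1,"offset": [-1,150,0],"twist": 0},
    {"gripper": 1,"offset": [-1,158,0],"twist": 0},
    {"gripper": 1,"offset": [-1,160,0],"twist": 0}
  ]
}}

```text
time: 4.9
ee_pos: [0.4864, -0.1496, 0.0275]
tool_rot: [0.997, 0.072, 0.001, -0.0]
force: [0.4, 5.6, 6.0]
width: -0.0003
grip_force: 3.3
```

Run:
```python
from h import *
s,c,p,d=look(); print(s["ee_pos"],s["tool_rot"]); print(dishdisc(p,c)); cv2.imwrite("pics/w1.png",p[:,:,::-1]); np.savez("w1.npz",p=p,d=d,**c)
```

```text
[ 0.48641329 -0.14961468  0.0275454 ] [ 9.97417183e-01  7.18202836e-02  8.99646119e-04 -3.92220315e-05]
{'dish': array([481.8, -97.4,  70.2]), 'disc': array([ 506.6, -182.7,   55.9])}
```

View pics/w1.png

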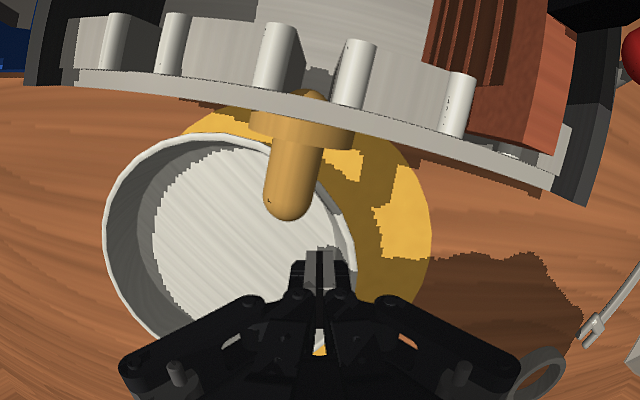

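The dish is caught against the fingers at (230,235) in the picture, about 30 mm short of the yellow disc. The push is clean, so I'll finish it.

Call:
{"op": "arm_command", "data": {
  "increments": [
    {"gripper": 1,"offset": [0,10,0],"twist": 0},
    {"gripper": 1,"offset": [-2,20,0],"twist": 0},
    {"gripper": 1,"offset": [-4,27,0],"twist": 0},
    {"gripper": 1,"offset": [-4,30,0],"twist": 0},
    {"gripper": 1,"offset": [-4,30,0],"twist": 0}
  ]
}}

```text
time: 5.45
ee_pos: [0.4859, -0.1799, 0.0264]
tool_rot: [0.997, 0.072, 0.0, 0.0]
force: [0.5, 1.8, 2.3]
width: 0.0001
grip_force: 1.3
```

Call:
{"op": "arm_command", "data": {
  "increments": [
    {"gripper": 1,"offset": [0,-10,0],"twist": 0},
    {"gripper": 1,"offset": [-5,-20,-30],"twist": 0},
    {"gripper": 1,"offset": [-10,-20,-70],"twist": 0},
    {"gripper": 1,"offset": [-20,-20,-110],"twist": 0},
    {"gripper": 1,"offset": [-30,-20,-150],"twist": 0},
    {"gripper": 1,"offset": [-30,-20,-190],"twist": 0},
    {"gripper": 1,"offset": [-30,-20,-230],"twist": 0},
    {"gripper": 1,"offset": [-30,-20,-250],"twist": 0},
    {"gripper": 1,"offset": [-30,-20,-250],"twist": 0}
  ]
}}

```text
time: 6.35
ee_pos: [0.4545, -0.1647, 0.2799]
tool_rot: [0.997, 0.073, 0.003, 0.003]
force: [0.3, 0.2, 0.6]
width: -0.0002
grip_force: 0.0
```

Run:
```python
from h import *
s,c,p,d=look(); print(s["ee_pos"],s["tool_rot"]); print(dishdisc(p,c)); cv2.imwrite("pics/w2.png",p[:,:,::-1]); np.savez("w2.npz",p=p,d=d,**c)
```

```text
[ 0.45451507 -0.16468503  0.27988205] [0.99735866 0.07252307 0.00289423 0.0027805 ]
{'disc': array([ 481.4, -126.6,   88.2])}
```

View pics/w2.png

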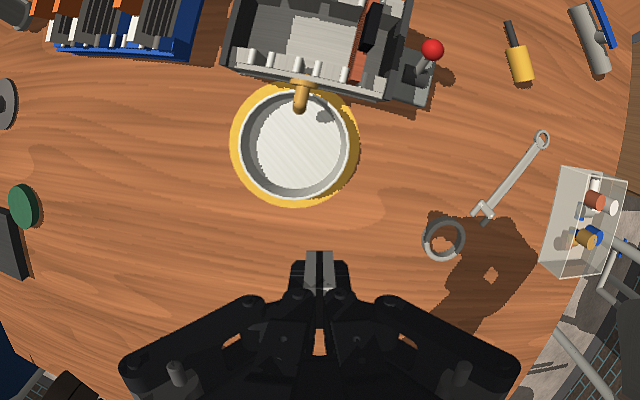

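```bash
cat >> h.py <<'E'
def dish2(p,c,name="wrist"):
    """dish on the disc: grey pixels inside the yellow hull"""
    H=hsv(p); h,s,v=H[...,0],H[...,1],H[...,2]
    k=max(cv2.findContours(((h>18)&(h<32)&(s>150)&(v>110)).astype(np.uint8),0,1)[0],key=cv2.contourArea)
    M=np.zeros(h.shape,np.uint8); cv2.fillPoly(M,[cv2.convexHull(k)],1)
    m=((s<60)&(v>60)&(M>0)).astype(np.uint8); k=max(cv2.findContours(m,0,1)[0],key=cv2.contourArea)
    q=(plane(name,cv2.convexHull(k).reshape(-1,2),.03,c)[:,:2]*1000).astype(np.float32)
    return np.round([*sum([list(x) if np.ndim(x) else [x] for x in cv2.minEnclosingCircle(q)],[])],1)
E
python3 - <<'E'
from h import *
f=np.load("w2.npz"); c={k:f[k] for k in ["fx","fy","cx","cy","cam_to_world"]}; p=f["p"]
print(dish2(p,c))
H=hsv(p); d=f["d"]; W=cloud("wrist",d,c)*1000
red=((H[...,0]<5)|(H[...,0]>174))&(H[...,1]>150)&(W[...,1]>-320)&(W[...,1]<-230)&(W[...,2]>40)
P=W[red]; print("red",np.median(P,0),P.min(0),P.max(0), red.sum())
v,u=np.nonzero(red); print(u.mean(),v.mean())
gl=(abs(W[...,0]-590)<60)&(W[...,1]<-225)&(W[...,1]>-290)&(W[...,2]>15)
for z in range(10,90,10):
    q=W[gl&(W[...,2]>z)&(W[...,2]<=z+10)]
    if len(q): print(z,len(q),np.round(q.min(0)),np.round(q.max(0)),np.round(np.median(q,0)))
E
```

```text
[ 483.5 -128.2   69.7]
red [ 621.12694046 -262.97708226   85.32229728] [ 610.58731121 -276.81700749   71.46043516] [ 635.34448394 -253.68711551   90.31784292] 387
432.11369509043925 49.291989664082685
10 14 [ 560. -280.   15.] [ 647. -226.   19.] [ 562. -259.   17.]
20 1238 [ 560. -290.   21.] [ 650. -225.   30.] [ 584. -261.   26.]
30 382 [ 555. -280.   30.] [ 649. -225.   40.] [ 595. -262.   35.]
40 57 [ 555. -269.   40.] [ 650. -225.   50.] [ 604. -262.   45.]
50 65 [ 604. -269.   50.] [ 650. -225.   60.] [ 609. -262.   56.]
60 37 [ 609. -269.   60.] [ 649. -225.   69.] [ 613. -262.   63.]
70 74 [ 555. -275.   71.] [ 649. -225.   80.] [ 618. -255.   78.]
80 712 [ 555. -278.   80.] [ 650. -225.   90.] [ 621. -232.   87.]
```

The dish is on the disc to within about 2 mm. The lever's ball is at (432,49) in the picture, about (0.622, -0.265, 0.080). I'll go behind it on its +x side and push it over.

Call:
{"op": "arm_command", "data": {
  "increments": [
    {"gripper": 1,"offset": [40,27,0],"twist": 0.1},
    {"gripper": 1,"offset": [80,54,0],"twist": 0.22},
    {"gripper": 1,"offset": [121,80,0],"twist": 0.22},
    {"gripper": 1,"offset": [162,107,0],"twist": 0.22},
    {"gripper": 1,"offset": [203,133,0],"twist": 0.22},
    {"gripper": 1,"offset": [203,133,40],"twist": 0.22},
    {"gripper": 1,"offset": [203,133,85],"twist": 0.22},
    {"gripper": 1,"offset": [203,133,130],"twist": 0.22},
    {"gripper": 1,"offset": [203,133,150],"twist": 0.22},
    {"gripper": 1,"offset": [203,133,150],"twist": 0.22}
  ]
}}

```text
time: 7.4
ee_pos: [0.6688, -0.2637, 0.1166]
tool_rot: [0.999, -0.038, -0.007, -0.003]
force: [-1.0, -0.4, -1.1]
width: -0.0003
grip_force: 0.0
```

Call:
{"op": "arm_command", "data": {
  "increments": [
    {"gripper": 1,"offset": [0,3,20],"twist": 0},
    {"gripper": 1,"offset": [0,3,37],"twist": 0},
    {"gripper": 1,"offset": [0,3,37],"twist": 0},
    {"gripper": 1,"offset": [0,3,37],"twist": 0}
  ]
}}

```text
time: 7.8
ee_pos: [0.673, -0.2693, 0.0892]
tool_rot: [0.999, -0.038, -0.0, -0.0]
force: [0.6, -0.9, 0.9]
width: 0.0001
grip_force: 0.0
```

Call:
{"op": "arm_command", "data": {
  "increments": [
    {"gripper": 1,"offset": [0,0,8],"twist": 0},
    {"gripper": 1,"offset": [-10,0,8],"twist": 0},
    {"gripper": 1,"offset": [-20,0,8],"twist": 0},
    {"gripper": 1,"offset": [-30,0,8],"twist": 0},
    {"gripper": 1,"offset": [-40,0,8],"twist": 0},
    {"gripper": 1,"offset": [-50,0,8],"twist": 0},
    {"gripper": 1,"offset": [-60,0,8],"twist": 0},
    {"gripper": 1,"offset": [-70,0,8],"twist": 0},
    {"gripper": 1,"offset": [-78,0,8],"twist": 0},
    {"gripper": 1,"offset": [-82,0,8],"twist": 0}
  ]
}}

```text
time: 8.8
ee_pos: [0.5906, -0.2627, 0.0806]
tool_rot: [0.999, -0.038, 0.0, -0.0]
force: [8.5, 0.4, -5.7]
width: -0.0
grip_force: 4.4
```

Call:
{"op": "arm_command", "data": {
  "increments": [
    {"gripper": 1,"offset": [0,0,0],"twist": 0},
    {"gripper": 1,"offset": [-3,0,0],"twist": 0}
  ]
}}

```text
time: 9.0
ee_pos: [0.5904, -0.2628, 0.0811]
tool_rot: [0.999, -0.038, 0.003, 0.0]
force: [13.9, 0.5, -8.1]
width: 0.0004
grip_force: 6.7
```

Call:
{"op": "arm_command", "data": {
  "increments": [
    {"gripper": 1,"offset": [-4,0,0],"twist": 0},
    {"gripper": 1,"offset": [-8,0,0],"twist": 0},
    {"gripper": 1,"offset": [-8,0,0],"twist": 0}
  ]
}}

```text
time: 9.3
ee_pos: [0.5897, -0.2627, 0.0816]
tool_rot: [0.999, -0.039, 0.014, 0.002]
force: [30.6, -1.2, -20.4]
width: 0.0001
grip_force: 15.3
```

Call:
{"op": "arm_command", "data": {
  "increments": [
    {"gripper": 1,"offset": [20,0,0],"twist": 0},
    {"gripper": 1,"offset": [25,0,-40],"twist": 0},
    {"gripper": 1,"offset": [25,0,-90],"twist": 0},
    {"gripper": 1,"offset": [25,-20,-140],"twist": 0},
    {"gripper": 1,"offset": [0,-60,-180],"twist": 0},
    {"gripper": 0.5,"offset": [-10,-100,-220],"twist": 0},
    {"gripper": 0.5,"offset": [-10,-125,-220],"twist": 0},
    {"gripper": 0.5,"offset": [-10,-125,-220],"twist": 0},
    {"gripper": 0.5,"offset": [-10,-125,-220],"twist": 0}
  ]
}}

```text
time: 10.2
ee_pos: [0.5795, -0.1363, 0.3017]
tool_rot: [0.999, -0.037, -0.0, 0.0]
force: [-0.1, -0.7, -0.0]
width: 0.0428
grip_force: 0.0
```

Run:
```python
from h import *
s,c,p,d=look(); print(s["ee_pos"],s["tool_rot"],s["width"]); cv2.imwrite("pics/w3.png",p[:,:,::-1]); np.savez("w3.npz",p=p,d=d,**c)
try: print(dish2(p,c),dishdisc(p,c))
except Exception as e: print(e)
```

```text
[ 0.57952479 -0.13632078  0.3017097 ] [ 9.99328417e-01 -3.66386580e-02 -2.82366084e-04  4.93870347e-04] 0.042766323173647
[ 456.2 -149.2   65.6] {'dish': array([644.5, 107. ,  69.7]), 'disc': array([ 481.5, -126.4,   88.3])}
```

View pics/w3.png

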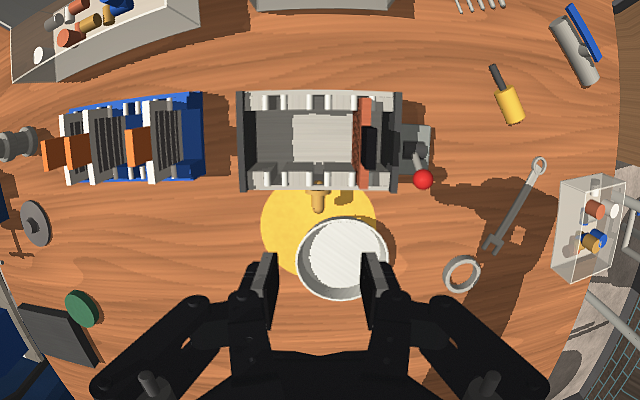

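The dish has been knocked aside, to about (345,258) in the picture, so I'll re-centre it at the end. The lever is open (ball at (423,180)). Next I'll measure the slots and tabs.

Run:
```python
from h import *
f=np.load("w3.npz"); c={k:f[k] for k in ["fx","fy","cx","cy","cam_to_world"]}; p=f["p"]; W=cloud("wrist",f["d"],c)*1000; H=hsv(p); h,s,v=[H[...,i] for i in range(3)]
X,Y,Z=W[...,0],W[...,1],W[...,2]
def rep(n,m,z=None):
    P=W[m]; 
    if len(P)<10: return print(n,len(P))
    r=cv2.minAreaRect(P[:,:2].astype(np.float32)); print(n,len(P),"med",np.round(np.median(P,0),1),"rect",np.round(r[0],1),np.round(r[1],1),round(r[2],1),"pct2/98",np.round(np.percentile(P,2,0)),np.round(np.percentile(P,98,0)))
F=(X>540)&(X<700)&(Y>-240)&(Y<-35)
rep("filter rim",F&(Z>72)&(Z<90))
rep("cheeks",F&(Z>83)&(Z<90))
rep("black tab top",F&(Z>138)&(Z<148)); rep("brown top",F&(Z>97)&(Z<107))
R=(X>560)&(X<720)&(Y>0)&(Y<280)
rep("rack rim",R&(Z>58)&(Z<66))
rep("white tops",R&(Z>97)&(Z<107)&(s<60))
for y in (60,160,210): 
    rep(f"tab{y} top",(abs(Y-y)<20)&(Z>138)&(Z<148)&(h<20)&(s>150)&R); rep(f"slab{y} top",(abs(Y-y)<20)&(Z>97)&(Z<107)&(s<60)&R)
# along-filter profile of z near -x guide row
for nm,m in (("guides-x",F&(X<585)&(Z>76)&(Z<84)),("guides+x",F&(X>645)&(Z>76)&(Z<84))):
    print(nm,np.histogram(Y[m],bins=np.arange(-240,-30,5))[0])
```

```text
filter rim 6802 med [ 627.3 -139.8   77.7] rect [ 610.8 -137. ] [187.3 139.7] 85.6 pct2/98 [ 560. -230.   73.] [682. -46.  88.]
cheeks 1635 med [ 622.9 -182.5   87. ] rect [ 621.3 -137.7] [187.2 117.9] 85.4 pct2/98 [ 561. -233.   84.] [682. -43.  89.]
black tab top 473 med [ 617.7 -187.5  143. ] rect [ 617.7 -188. ] [10.8 39.8] 84.4 pct2/98 [ 599. -193.  140.] [ 637. -182.  144.]
brown top 546 med [ 638.1 -187.2  103. ] rect [ 617.3 -187.6] [10.9 99.4] 85.6 pct2/98 [ 569. -196.   98.] [ 666. -179.  106.]
rack rim 1702 med [658.5 103.5  60.8] rect [650.8 134.1] [217.1 106.6] 84.8 pct2/98 [593.  26.  58.] [705. 210.  66.]
white tops 1271 med [657.1 155.4 102.9] rect [651.3 136.7] [162.2  99.9] 85.0 pct2/98 [598.  54.  97.] [702. 217. 105.]
tab60 top 365 med [644.6  60.2 143.1] rect [644.5  61.5] [11.7 39.9] 86.8 pct2/98 [625.  55. 138.] [664.  67. 145.]
slab60 top 536 med [649.9  59.8 102.9] rect [644.8  61.9] [12.  99.9] 85.2 pct2/98 [596.  53.  97.] [693.  70. 105.]
tab160 top 266 med [653.4 159.1 143.1] rect [653.4 161.2] [12.4 39.8] 84.7 pct2/98 [634. 155. 139.] [672. 167. 145.]
slab160 top 446 med [655.1 158.8 102.6] rect [653.5 161.4] [12.7 98.8] 85.1 pct2/98 [605. 152.  97.] [701. 169. 105.]
tab210 top 224 med [657.8 208.8 143.2] rect [657.8 210.8] [13.3 40.2] 84.1 pct2/98 [639. 204. 138.] [677. 217. 145.]
slab210 top 289 med [680.3 209.6 103.1] rect [657.7 211. ] [13.4 99.5] 85.2 pct2/98 [610. 202.  97.] [706. 219. 105.]
guides-x [ 0  0  0  7 71 59 56 49 54 18  1  0 42 60 58 57 57 56 58 67 25 28 62 61
 49 49 48 46 52 32  2  2 35 37 30 34 33 31 16  0  0]
guides+x [ 0  0 54 57 55 59 62 56 10  3 18 66 77 67 59 58 61 70 36  1 13 67 64 62
 61 57 64 74 22  3 17 71 59 64 66 60 87  5  0  0  0]
```

Call:
{"op": "arm_command", "data": {
  "increments": [
    {"gripper": 0.55,"offset": [20,25,40],"twist": 0.011},
    {"gripper": 0.55,"offset": [42,48,80],"twist": 0.011},
    {"gripper": 0.55,"offset": [42,48,120],"twist": 0.011},
    {"gripper": 0.55,"offset": [42,48,135],"twist": 0.011},
    {"gripper": 0.55,"offset": [42,48,135],"twist": 0.011},
    {"gripper": 0.55,"offset": [42,48,135],"twist": 0.011},
    {"gripper": 0.55,"offset": [42,48,135],"twist": 0.011}
  ]
}}

```text
time: 10.95
ee_pos: [0.6194, -0.1885, 0.1695]
tool_rot: [0.999, -0.043, 0.002, 0.001]
force: [0.1, 0.7, -0.6]
width: 0.0387
grip_force: 0.0
```

```bash
cat >> h.py <<'E'
from scipy.spatial.transform import Rotation as Ro
def go(*ts):
    """tool-frame offsets (mm) from here to world targets (mm) and twist to yaw -0.084"""
    s=read_state(); R=Ro.from_quat(s["tool_rot"]).as_matrix(); th=np.arctan2(R[1,0],R[0,0])
    print("at",np.round(s["ee_pos"]*1000,1),"yaw",round(th,4),"tilt",np.round(R[:2,2],4),"twist",round(th+.084,3),"w",round(s["width"]*1000,1),"t",s["time"])
    for t in ts: print(np.round(t,1),"->",np.round(R.T@(np.array(t)-s["ee_pos"]*1000),1))
E
python3 - <<'E'
from h import *
go((617.6,-187.7,122))
E
```

```text
at [ 619.4 -188.5  169.5] yaw -0.086 tilt [ 0.0044 -0.0022] twist -0.002 w 38.7 t 10.95
[ 617.6 -187.7  122. ] -> [-2.1 -0.7 47.5]
```

Call:
{"op": "arm_command", "data": {
  "increments": [
    {"gripper": 0.55,"offset": [-2,0,20],"twist": 0},
    {"gripper": 0.55,"offset": [-2,0,40],"twist": 0},
    {"gripper": 0.55,"offset": [-2,0,47],"twist": 0},
    {"gripper": 0.55,"offset": [-2,0,47],"twist": 0},
    {"gripper": 0.55,"offset": [-2,0,47],"twist": 0}
  ]
}}

```text
time: 11.45
ee_pos: [0.6171, -0.188, 0.1213]
tool_rot: [0.999, -0.043, 0.001, 0.001]
force: [0.3, -0.1, 0.1]
width: 0.0383
grip_force: 0.0
```

Call:
{"op": "arm_command", "data": {
  "increments": [
    {"gripper": 1,"offset": [0,0,0],"twist": 0},
    {"gripper": 1,"offset": [0,0,0],"twist": 0},
    {"gripper": 1,"offset": [0,0,0],"twist": 0},
    {"gripper": 1,"offset": [0,0,0],"twist": 0},
    {"gripper": 1,"offset": [0,0,0],"twist": 0},
    {"gripper": 1,"offset": [0,0,0],"twist": 0}
  ],
  "force": 50
}}

```text
time: 12.05
ee_pos: [0.617, -0.1882, 0.1208]
tool_rot: [0.999, -0.043, 0.001, 0.001]
force: [-0.5, -0.1, 5.2]
width: 0.0093
grip_force: 49.7
```

Call:
{"op": "arm_command", "data": {
  "increments": [
    {"gripper": 1,"offset": [0,0,-15],"twist": 0},
    {"gripper": 1,"offset": [0,0,-35],"twist": 0},
    {"gripper": 1,"offset": [0,0,-60],"twist": 0},
    {"gripper": 1,"offset": [0,0,-90],"twist": 0},
    {"gripper": 1,"offset": [0,0,-120],"twist": 0},
    {"gripper": 1,"offset": [0,0,-145],"twist": 0},
    {"gripper": 1,"offset": [0,0,-160],"twist": 0},
    {"gripper": 1,"offset": [0,0,-160],"twist": 0}
  ]
}}

```text
time: 12.85
ee_pos: [0.6169, -0.1881, 0.2822]
tool_rot: [0.999, -0.043, 0.002, 0.001]
force: [-0.0, 0.3, -1.0]
width: 0.0094
grip_force: 48.9
```

Run:
```python
from h import *
go((648.4,110.5,280),(648.4,60.5,280))
```

```text
at [ 616.9 -188.1  282.2] yaw -0.0862 tilt [ 0.004  -0.0019] twist -0.002 w 9.4 t 12.85
[648.4 110.5 280. ] -> [   5.7 -300.2    1.7]
[648.4  60.5 280. ] -> [  10.  -250.4    1.8]
```

Call:
{"op": "arm_command", "data": {
  "increments": [
    {"gripper": 1,"offset": [1,-25,0],"twist": 0},
    {"gripper": 1,"offset": [2,-65,0],"twist": 0},
    {"gripper": 1,"offset": [3,-105,0],"twist": 0},
    {"gripper": 1,"offset": [4,-145,0],"twist": 0},
    {"gripper": 1,"offset": [5,-185,0],"twist": 0},
    {"gripper": 1,"offset": [5.5,-225,0],"twist": 0},
    {"gripper": 1,"offset": [5.5,-260,0],"twist": 0},
    {"gripper": 1,"offset": [5.5,-285,0],"twist": 0},
    {"gripper": 1,"offset": [5.5,-300,0],"twist": 0},
    {"gripper": 1,"offset": [5.5,-300,0],"twist": 0}
  ]
}}

```text
time: 13.85
ee_pos: [0.6466, 0.1122, 0.2774]
tool_rot: [0.999, -0.042, -0.002, 0.0]
force: [-0.2, 0.5, -0.7]
width: 0.0098
grip_force: 49.0
```

Call:
{"op": "arm_command", "data": {
  "increments": [
    {"gripper": 1,"offset": [0,0,0],"twist": 0},
    {"gripper": 1,"offset": [0,0,0],"twist": 0}
  ]
}}

```text
time: 14.05
ee_pos: [0.6474, 0.1092, 0.2789]
tool_rot: [0.999, -0.044, -0.0, 0.0]
force: [-0.2, -0.4, -1.7]
width: 0.0092
grip_force: 49.0
```

Run:
```python
from h import *
go((648.4,110.5,180))
s,c,p,d=look(); cv2.imwrite("pics/w4.png",p[:,:,::-1]); np.savez("w4.npz",p=p,d=d,**c)
W=cloud("wrist",d,c)*1000; H=hsv(p); h,s,v=[H[...,i] for i in range(3)]; X,Y,Z=W[...,0],W[...,1],W[...,2]
R=(X>560)&(X<720)&(Y>0)&(Y<280)
for y in (60,160,210):
  for n,m in (("tab",(Z>138)&(Z<148)&(h<20)&(s>150)),("slab",(Z>97)&(Z<107)&(s<60))):
    P=W[R&m&(abs(Y-y)<20)]
    if len(P)>20: r=cv2.minAreaRect(P[:,:2].astype(np.float32)); print(n,len(P),np.round(np.median(P,0),1),np.round(r[0],1),np.round(r[1],1),round(r[2],1))
P=W[R&(Z>56)&(Z<67)&(h>100)&(h<128)&(s>120)]; r=cv2.minAreaRect(P[:,:2].astype(np.float32)); print("rack",len(P),r)
P=W[R&(Z>150)&(Z<195)]; print("held lower?",len(P))
```

```text
at [647.4 109.2 278.9] yaw -0.0877 tilt [-0.0008 -0.0006] twist -0.004 w 9.2 t 14.05
[648.4 110.5 180. ] -> [ 1.  -1.4 98.9]
tab 485 [645.2  62.6 142.9] [644.9  62.6] [10.4 40.2] 85.0
slab 505 [671.2  62.3 102.8] [644.7  62.6] [10.7 99.8] 84.6
tab 503 [654.7 161.  143.1] [653.7 161.4] [10.6 40.5] 84.7
slab 522 [678.8 160.1 103. ] [653.4 161.7] [ 10.8 100.1] 84.7
tab 461 [659.  210.3 143. ] [658.4 210.8] [10.9 40.1] 84.7
slab 593 [678.7 209.4 103.1] [657.6 211. ] [ 11.1 100.4] 85.0
rack 1927 ((651.1871948242188, 136.89559936523438), (219.22434997558594, 105.86788940429688), 85.04475402832031)
held lower? 55
```

View pics/w4.png

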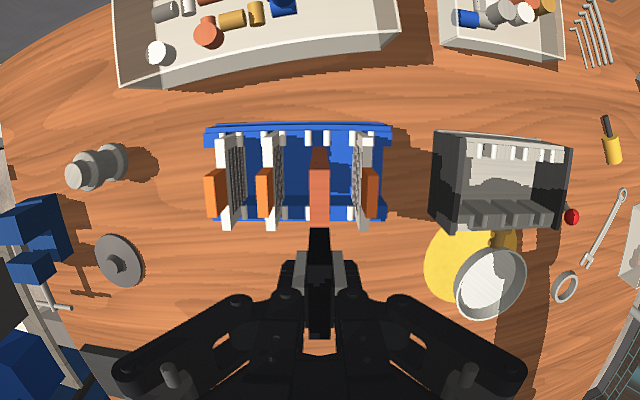

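The held brown plate (319,200) hangs over the empty rack slot, with the neighbouring tabs clear. The rack centre is (651.2,136.9) mm at yaw -0.086, so the free slot is at (649,112).

Call:
{"op": "arm_command", "data": {
  "increments": [
    {"gripper": 1,"offset": [1,-2.5,20],"twist": -0.002},
    {"gripper": 1,"offset": [1,-2.5,50],"twist": -0.002},
    {"gripper": 1,"offset": [1,-2.5,80],"twist": -0.002},
    {"gripper": 1,"offset": [1,-2.5,92],"twist": -0.002},
    {"gripper": 1,"offset": [1,-2.5,92],"twist": -0.002},
    {"gripper": 1,"offset": [1,-2.5,92],"twist": -0.002},
    {"gripper": 1,"offset": [1,-2.5,92],"twist": -0.002}
  ]
}}

```text
time: 14.8
ee_pos: [0.65, 0.1129, 0.1899]
tool_rot: [0.999, -0.042, 0.002, -0.0]
force: [0.4, 0.3, -0.7]
width: 0.0092
grip_force: 49.0
```

Run:
```python
from h import *
go((648.5,111.9,122))
camera("top"); go((648.5,111.9,122))
s,c,p,d=look();W=cloud("wrist",d,c)*1000; H=hsv(p); h,s,v=[H[...,i] for i in range(3)]; X,Y,Z=W[...,0],W[...,1],W[...,2]
P=W[(X>580)&(X<720)&(abs(Y-112)<20)&(Z>155)&(Z<172)&((h<15)|(h>170))&(s>80)]
if len(P)>20:
  r=cv2.minAreaRect(P[:,:2].astype(np.float32)); print("held slab top",len(P),np.median(P,0),r)
```

```text
at [650.  112.9 189.9] yaw -0.0845 tilt [0.0042 0.0001] twist -0.001 w 9.2 t 14.8
[648.5 111.9 122. ] -> [-1.7  1.1 67.9]
at [649.9 113.  189.9] yaw -0.0844 tilt [0.0041 0.0001] twist -0.0 w 9.5 t 14.85
[648.5 111.9 122. ] -> [-1.6  1.2 67.9]
held slab top 504 [690.76308495 110.13166781 171.5670602 ] ((685.7482299804688, 110.567626953125), (9.654111862182617, 30.836318969726562), 85.20027923583984)
```

Call:
{"op": "arm_command", "data": {
  "increments": [
    {"gripper": 1,"offset": [-1.7,1.4,5],"twist": 0},
    {"gripper": 1,"offset": [-1.7,1.4,12],"twist": 0},
    {"gripper": 1,"offset": [-1.7,1.4,20],"twist": 0},
    {"gripper": 1,"offset": [-1.7,1.4,30],"twist": 0},
    {"gripper": 1,"offset": [-1.7,1.4,40],"twist": 0},
    {"gripper": 1,"offset": [-1.7,1.4,50],"twist": 0},
    {"gripper": 1,"offset": [-1.7,1.4,60],"twist": 0}
  ]
}}

```text
time: 15.6
ee_pos: [0.6466, 0.1118, 0.126]
tool_rot: [0.999, -0.042, -0.0, 0.0]
force: [0.3, -0.2, -1.6]
width: 0.0093
grip_force: 49.0
```

Call:
{"op": "arm_command", "data": {
  "increments": [
    {"gripper": 1,"offset": [1,0,2],"twist": 0},
    {"gripper": 1,"offset": [1,0,4],"twist": 0},
    {"gripper": 1,"offset": [1,0,6],"twist": 0},
    {"gripper": 1,"offset": [1,0,6],"twist": 0}
  ]
}}

```text
time: 16.0
ee_pos: [0.648, 0.1117, 0.1216]
tool_rot: [0.999, -0.042, 0.0, -0.0]
force: [0.1, 0.6, -1.2]
width: 0.0093
grip_force: 49.0
```

Call:
{"op": "arm_command", "data": {
  "increments": [
    {"gripper": 0.55,"offset": [0,0,-1],"twist": 0},
    {"gripper": 0.55,"offset": [0,0,-1],"twist": 0},
    {"gripper": 0.55,"offset": [0,0,-1],"twist": 0},
    {"gripper": 0.55,"offset": [0,0,-1],"twist": 0},
    {"gripper": 0.55,"offset": [0,0,-15],"twist": 0},
    {"gripper": 0.55,"offset": [0,0,-35],"twist": 0},
    {"gripper": 0.55,"offset": [0,0,-55],"twist": 0},
    {"gripper": 0.55,"offset": [0,0,-60],"twist": 0}
  ]
}}

```text
time: 16.8
ee_pos: [0.6497, 0.1118, 0.1857]
tool_rot: [0.999, -0.042, 0.003, -0.0]
force: [-0.2, 1.0, -0.4]
width: 0.0381
grip_force: 0.0
```

```bash
cat >> h.py <<'E'
def tabs(p,d,c):
    """tab tops: centre, z, by connected blobs at z 120..150 over rack/filter"""
    W=cloud("wrist",d,c)*1000; X,Y,Z=W[...,0],W[...,1],W[...,2]
    m=((X>560)&(X<720)&(Y>-240)&(Y<280)&(Z>136)&(Z<149)).astype(np.uint8)
    k,l,st,_=cv2.connectedComponentsWithStats(m)
    for i in range(1,k):
        if st[i,4]<60: continue
        P=W[l==i]; r=cv2.minAreaRect(P[:,:2].astype(np.float32)); print("tab",np.round(r[0],1),np.round(r[1],1),"z",np.round(np.percentile(P[:,2],90),1),"rgb",np.median(p[l==i],0))
E
python3 - <<'E'
from h import *
go((644.9,62.3,180),(653.6,161.6,180))
s,c,p,d=look(); tabs(p,d,c)
E
```

```text
at [649.7 111.8 185.7] yaw -0.0841 tilt [0.0066 0.0001] twist -0.0 w 38.1 t 16.8
[644.9  62.3 180. ] -> [-0.6 49.8  5.7]
[653.6 161.6 180. ] -> [ -0.3 -49.9   5.8]
tab [658.2 211.1] [11.4 41.1] z 143.9 rgb [254. 165.  86.]
tab [653.3 161.4] [10.9 41.7] z 143.8 rgb [254. 165.  87.]
tab [648.9 112. ] [ 9.8 40.4] z 143.8 rgb [22. 22. 24.]
tab [644.9  62.1] [10.8 40.5] z 143.7 rgb [168.  88.  45.]
```

The spent plate is seated in the rack, with its tab top level with the others. Now the first clean plate, at y ≈ 0.062.

Call:
{"op": "arm_command", "data": {
  "increments": [
    {"gripper": 0.55,"offset": [-1,25,0],"twist": 0},
    {"gripper": 0.55,"offset": [-1,50,0],"twist": 0},
    {"gripper": 0.55,"offset": [-1,50,10],"twist": 0},
    {"gripper": 0.55,"offset": [-1,50,30],"twist": 0},
    {"gripper": 0.55,"offset": [-1,50,50],"twist": 0},
    {"gripper": 0.55,"offset": [-1,50,64],"twist": 0},
    {"gripper": 0.55,"offset": [-1,50,64],"twist": 0},
    {"gripper": 0.55,"offset": [-1,50,64],"twist": 0}
  ]
}}

```text
time: 17.65
ee_pos: [0.6425, 0.0623, 0.1169]
tool_rot: [0.999, -0.042, -0.0, -0.0]
force: [-0.2, -0.2, -0.3]
width: 0.0382
grip_force: 0.0
```

Call:
{"op": "arm_command", "data": {
  "increments": [
    {"gripper": 1,"offset": [0,0,0],"twist": 0},
    {"gripper": 1,"offset": [0,0,0],"twist": 0},
    {"gripper": 1,"offset": [0,0,0],"twist": 0},
    {"gripper": 1,"offset": [0,0,0],"twist": 0},
    {"gripper": 1,"offset": [0,0,0],"twist": 0},
    {"gripper": 1,"offset": [0,0,0],"twist": 0}
  ]
}}

```text
time: 18.25
ee_pos: [0.6435, 0.062, 0.1188]
tool_rot: [0.999, -0.042, 0.001, -0.0]
force: [-0.1, -0.3, 5.4]
width: 0.0094
grip_force: 49.5
```

Call:
{"op": "arm_command", "data": {
  "increments": [
    {"gripper": 1,"offset": [0,0,-15],"twist": 0},
    {"gripper": 1,"offset": [0,0,-35],"twist": 0},
    {"gripper": 1,"offset": [0,0,-65],"twist": 0},
    {"gripper": 1,"offset": [0,0,-100],"twist": 0},
    {"gripper": 1,"offset": [0,0,-135],"twist": 0},
    {"gripper": 1,"offset": [0,0,-160],"twist": 0},
    {"gripper": 1,"offset": [-1,25,-165],"twist": 0},
    {"gripper": 1,"offset": [-2,60,-165],"twist": 0},
    {"gripper": 1,"offset": [-3,100,-165],"twist": 0},
    {"gripper": 1,"offset": [-4,140,-165],"twist": 0}
  ]
}}

```text
time: 19.25
ee_pos: [0.6258, -0.078, 0.2819]
tool_rot: [0.999, -0.042, -0.001, -0.0]
force: [0.6, -0.3, -1.2]
width: 0.0097
grip_force: 48.8
```

Call:
{"op": "arm_command", "data": {
  "increments": [
    {"gripper": 1,"offset": [0,40,0],"twist": 0},
    {"gripper": 1,"offset": [-1,75,0],"twist": 0},
    {"gripper": 1,"offset": [-2,100,0],"twist": 0},
    {"gripper": 1,"offset": [-2,111,0],"twist": 0},
    {"gripper": 1,"offset": [-2,111,30],"twist": 0},
    {"gripper": 1,"offset": [-2,111,60],"twist": 0},
    {"gripper": 1,"offset": [-2,111,75],"twist": 0},
    {"gripper": 1,"offset": [-2,111,75],"twist": 0},
    {"gripper": 1,"offset": [-2,111,75],"twist": 0},
    {"gripper": 1,"offset": [-2,111,75],"twist": 0}
  ]
}}

```text
time: 20.25
ee_pos: [0.6166, -0.1877, 0.2096]
tool_rot: [0.999, -0.042, 0.002, 0.001]
force: [-0.1, -0.7, -1.2]
width: 0.0095
grip_force: 48.8
```

```bash
cat >> h.py <<'E'
def held(p,d,c,y,z0,z1):
    """far end of the held slab's top: its line's y at tool x, and centre x from the far end"""
    W=cloud("wrist",d,c)*1000; X,Y,Z=W[...,0],W[...,1],W[...,2]
    P=W[(X>560)&(X<730)&(abs(Y-y)<20)&(Z>z0)&(Z<z1)]; r=cv2.minAreaRect(P[:,:2].astype(np.float32)); print("held",len(P),np.round(np.median(P,0),1),np.round(r[0],1),np.round(r[1],1),round(r[2],1))
    if max(r[1])<60:
        e=max(r[1])/2; print("slab centre ~", np.round(np.array(r[0])+(e-50)*np.array([.9965,-.084]),1))
E
python3 - <<'E'
from h import *
go((616.1,-188,122))
s,c,p,d=look(); z=s["ee_pos"][2]*1000-119+12+90; held(p,d,c,s["ee_pos"][1]*1000,z-5,z+6); tabs(p,d,c)
E
```

```text
at [ 616.6 -187.7  209.6] yaw -0.0837 tilt [ 0.0032 -0.0015] twist 0.0 w 9.5 t 20.25
[ 616.1 -188.   122. ] -> [-0.8  0.2 87.6]
held 1246 [ 653.3 -190.3  193.9] [ 652.4 -190.4] [ 9.5 31.2] 84.9
slab centre ~ [ 618.1 -187.5]
tab [648.8 111.5] [13.6 40.6] z 144.1 rgb [15. 15. 16.]
tab [652.3 158.1] [13.5 42.2] z 143.9 rgb [99. 52. 25.]
```

Call:
{"op": "arm_command", "data": {
  "increments": [
    {"gripper": 1,"offset": [-0.5,0.3,15],"twist": 0},
    {"gripper": 1,"offset": [-0.5,0.3,25],"twist": 0},
    {"gripper": 1,"offset": [-0.5,0.3,35],"twist": 0},
    {"gripper": 1,"offset": [-0.5,0.3,47],"twist": 0},
    {"gripper": 1,"offset": [-0.5,0.3,60],"twist": 0},
    {"gripper": 1,"offset": [-0.5,0.3,72],"twist": 0},
    {"gripper": 1,"offset": [-0.5,0.3,82],"twist": 0},
    {"gripper": 1,"offset": [-0.5,0.3,88],"twist": 0},
    {"gripper": 1,"offset": [-0.5,0.3,91],"twist": 0},
    {"gripper": 1,"offset": [-0.5,0.3,91],"twist": 0}
  ]
}}

```text
time: 21.3
ee_pos: [0.6157, -0.1884, 0.1189]
tool_rot: [0.999, -0.042, 0.001, 0.001]
force: [-4.1, 0.9, 7.9]
width: 0.0094
grip_force: 50.1
```

Seated with light floor contact. I'll release it and move to the next plate, at (653.5,161.5).

Call:
{"op": "arm_command", "data": {
  "increments": [
    {"gripper": 0.55,"offset": [0,0,-1],"twist": 0},
    {"gripper": 0.55,"offset": [0,0,-1],"twist": 0},
    {"gripper": 0.55,"offset": [0,0,-1],"twist": 0},
    {"gripper": 0.55,"offset": [0,0,-1],"twist": 0},
    {"gripper": 0.55,"offset": [0,0,-20],"twist": 0},
    {"gripper": 0.55,"offset": [0,0,-50],"twist": 0},
    {"gripper": 0.55,"offset": [0,0,-80],"twist": 0},
    {"gripper": 0.55,"offset": [0,-20,-100],"twist": 0},
    {"gripper": 0.55,"offset": [1,-60,-100],"twist": 0},
    {"gripper": 0.55,"offset": [3,-100,-100],"twist": 0}
  ]
}}

```text
time: 22.3
ee_pos: [0.6269, -0.0882, 0.2176]
tool_rot: [0.999, -0.043, 0.001, 0.0]
force: [0.4, 0.7, -0.5]
width: 0.0384
grip_force: 0.0
```

Call:
{"op": "arm_command", "data": {
  "increments": [
    {"gripper": 0.55,"offset": [1,-45,0],"twist": 0},
    {"gripper": 0.55,"offset": [2,-90,0],"twist": 0},
    {"gripper": 0.55,"offset": [3,-135,0],"twist": 0},
    {"gripper": 0.55,"offset": [4,-180,0],"twist": 0},
    {"gripper": 0.55,"offset": [5,-215,0],"twist": 0},
    {"gripper": 0.55,"offset": [5,-240,0],"twist": 0},
    {"gripper": 0.55,"offset": [5,-249,0],"twist": 0},
    {"gripper": 0.55,"offset": [5,-249,0],"twist": 0},
    {"gripper": 0.55,"offset": [5,-249,0],"twist": 0},
    {"gripper": 0.55,"offset": [5,-249,0],"twist": 0}
  ]
}}

```text
time: 23.3
ee_pos: [0.6524, 0.1577, 0.2163]
tool_rot: [0.999, -0.043, -0.0, 0.0]
force: [0.2, -0.1, 0.7]
width: 0.0384
grip_force: 0.0
```

Run:
```python
from h import *
go((653.5,161.6,120))
s,c,p,d=look(); tabs(p,d,c)
```

```text
at [652.4 157.7 216.3] yaw -0.0859 tilt [-0.0002 -0.0004] twist -0.002 w 38.4 t 23.3
[653.5 161.6 120. ] -> [ 0.8 -4.  96.3]
tab [658.  211.3] [11.2 40.9] z 143.9 rgb [253. 162.  85.]
tab [653.7 161.6] [10.2 40.2] z 144.0 rgb [253. 162.  84.]
tab [648.6 112.3] [10.7 41.2] z 143.8 rgb [24. 23. 24.]
tab [ 617.2 -187.7] [14.3 41. ] z 143.0 rgb [204. 104.  53.]
```

Call:
{"op": "arm_command", "data": {
  "increments": [
    {"gripper": 0.55,"offset": [1,-4,25],"twist": -0.002},
    {"gripper": 0.55,"offset": [1,-4,50],"twist": -0.002},
    {"gripper": 0.55,"offset": [1,-4,70],"twist": -0.002},
    {"gripper": 0.55,"offset": [1,-4,88],"twist": -0.002},
    {"gripper": 0.55,"offset": [1,-4,95],"twist": -0.002},
    {"gripper": 0.55,"offset": [1,-4,95],"twist": -0.002},
    {"gripper": 0.55,"offset": [1,-4,95],"twist": -0.002}
  ]
}}

```text
time: 24.05
ee_pos: [0.6544, 0.163, 0.1224]
tool_rot: [0.999, -0.041, 0.001, -0.0]
force: [0.6, -0.7, 1.3]
width: 0.0384
grip_force: 0.0
```

Call:
{"op": "arm_command", "data": {
  "increments": [
    {"gripper": 1,"offset": [0,0,0],"twist": 0},
    {"gripper": 1,"offset": [0,0,0],"twist": 0},
    {"gripper": 1,"offset": [0,0,0],"twist": 0},
    {"gripper": 1,"offset": [0,0,0],"twist": 0},
    {"gripper": 1,"offset": [0,0,0],"twist": 0},
    {"gripper": 1,"offset": [0,0,0],"twist": 0}
  ]
}}

```text
time: 24.65
ee_pos: [0.6545, 0.1628, 0.1229]
tool_rot: [0.999, -0.041, 0.001, 0.0]
force: [-1.1, -2.5, 6.2]
width: 0.0093
grip_force: 49.9
```

Call:
{"op": "arm_command", "data": {
  "increments": [
    {"gripper": 1,"offset": [0,0,-15],"twist": 0},
    {"gripper": 1,"offset": [0,0,-35],"twist": 0},
    {"gripper": 1,"offset": [0,0,-65],"twist": 0},
    {"gripper": 1,"offset": [0,0,-100],"twist": 0},
    {"gripper": 1,"offset": [0,0,-135],"twist": 0},
    {"gripper": 1,"offset": [0,0,-160],"twist": 0},
    {"gripper": 1,"offset": [-1,25,-165],"twist": 0},
    {"gripper": 1,"offset": [-2,60,-165],"twist": 0},
    {"gripper": 1,"offset": [-3,100,-165],"twist": 0},
    {"gripper": 1,"offset": [-4,140,-165],"twist": 0}
  ]
}}

```text
time: 25.65
ee_pos: [0.6374, 0.0237, 0.286]
tool_rot: [0.999, -0.04, -0.0, -0.001]
force: [0.8, -0.7, -2.0]
width: 0.0095
grip_force: 49.0
```

Call:
{"op": "arm_command", "data": {
  "increments": [
    {"gripper": 1,"offset": [-1,40,0],"twist": 0.002},
    {"gripper": 1,"offset": [-2,80,0],"twist": 0.002},
    {"gripper": 1,"offset": [-3,120,0],"twist": 0.002},
    {"gripper": 1,"offset": [-3,150,0],"twist": 0.002},
    {"gripper": 1,"offset": [-3,162,0],"twist": 0.002},
    {"gripper": 1,"offset": [-3,162,0],"twist": 0.002},
    {"gripper": 1,"offset": [-3,162,30],"twist": 0.002},
    {"gripper": 1,"offset": [-3,162,60],"twist": 0.002},
    {"gripper": 1,"offset": [-3,162,74],"twist": 0.002},
    {"gripper": 1,"offset": [-3,162,74],"twist": 0.002}
  ]
}}

```text
time: 26.65
ee_pos: [0.6204, -0.1351, 0.209]
tool_rot: [0.999, -0.041, -0.003, -0.001]
force: [-0.8, -0.6, -3.0]
width: 0.0094
grip_force: 49.0
```

Call:
{"op": "arm_command", "data": {
  "increments": [
    {"gripper": 1,"offset": [0,0,0],"twist": 0},
    {"gripper": 1,"offset": [0,0,0],"twist": 0}
  ]
}}

```text
time: 26.85
ee_pos: [0.6231, -0.1371, 0.2147]
tool_rot: [0.999, -0.042, 0.002, 0.0]
force: [0.6, 0.4, -1.5]
width: 0.0097
grip_force: 49.0
```

Run:
```python
from h import *
go((622.4,-137.9,123))
s,c,p,d=look(); z=s["ee_pos"][2]*1000-123+12+90; held(p,d,c,s["ee_pos"][1]*1000,z-5,z+6); tabs(p,d,c)
```

```text
at [ 623.1 -137.1  214.7] yaw -0.0836 tilt [ 0.0035 -0.0011] twist 0.0 w 9.7 t 26.85
[ 622.4 -137.9  123. ] -> [-0.9  0.7 91.7]
held 1216 [ 657.9 -139.6  194.9] [ 657.  -139.7] [ 9.7 31.2] 85.0
slab centre ~ [ 622.8 -136.8]
tab [648.8 111.6] [13.9 40.7] z 144.0 rgb [23. 24. 26.]
tab [658.  210.7] [13.6 40.5] z 144.1 rgb [103.  54.  27.]
tab [ 617.1 -188.1] [11.2 40.2] z 143.8 rgb [162.  85.  43.]
```

Call:
{"op": "arm_command", "data": {
  "increments": [
    {"gripper": 1,"offset": [-1,1.1,15],"twist": 0},
    {"gripper": 1,"offset": [-1,1.1,27],"twist": 0},
    {"gripper": 1,"offset": [-1,1.1,37],"twist": 0},
    {"gripper": 1,"offset": [-1,1.1,49],"twist": 0},
    {"gripper": 1,"offset": [-1,1.1,62],"twist": 0},
    {"gripper": 1,"offset": [-1,1.1,74],"twist": 0},
    {"gripper": 1,"offset": [-1,1.1,84],"twist": 0},
    {"gripper": 1,"offset": [-1,1.1,90],"twist": 0},
    {"gripper": 1,"offset": [-1,1.1,92],"twist": 0},
    {"gripper": 1,"offset": [-1,1.1,92],"twist": 0}
  ]
}}

```text
time: 27.9
ee_pos: [0.6221, -0.1387, 0.1228]
tool_rot: [0.999, -0.042, 0.001, 0.0]
force: [2.2, 0.2, 8.9]
width: 0.0096
grip_force: 50.6
```

Call:
{"op": "arm_command", "data": {
  "increments": [
    {"gripper": 0.55,"offset": [0,0,-1],"twist": 0},
    {"gripper": 0.55,"offset": [0,0,-1],"twist": 0},
    {"gripper": 0.55,"offset": [0,0,-1],"twist": 0},
    {"gripper": 0.55,"offset": [0,0,-1],"twist": 0},
    {"gripper": 0.55,"offset": [0,0,-20],"twist": 0},
    {"gripper": 0.55,"offset": [0,0,-50],"twist": 0},
    {"gripper": 0.55,"offset": [0,0,-80],"twist": 0},
    {"gripper": 0.55,"offset": [0,-20,-100],"twist": 0},
    {"gripper": 0.55,"offset": [1,-60,-100],"twist": 0},
    {"gripper": 0.55,"offset": [2,-100,-100],"twist": 0}
  ]
}}

```text
time: 28.9
ee_pos: [0.6314, -0.0385, 0.2213]
tool_rot: [0.999, -0.043, 0.001, 0.0]
force: [1.6, 1.0, -0.8]
width: 0.0387
grip_force: 0.0
```

Call:
{"op": "arm_command", "data": {
  "increments": [
    {"gripper": 0.55,"offset": [1,-45,0],"twist": 0},
    {"gripper": 0.55,"offset": [2,-90,0],"twist": 0},
    {"gripper": 0.55,"offset": [3,-135,0],"twist": 0},
    {"gripper": 0.55,"offset": [4,-180,0],"twist": 0},
    {"gripper": 0.55,"offset": [4,-215,0],"twist": 0},
    {"gripper": 0.55,"offset": [4,-240,0],"twist": 0},
    {"gripper": 0.55,"offset": [4,-252,0],"twist": 0},
    {"gripper": 0.55,"offset": [4,-252,0],"twist": 0},
    {"gripper": 0.55,"offset": [4,-252,0],"twist": 0},
    {"gripper": 0.55,"offset": [4,-252,0],"twist": 0}
  ]
}}

```text
time: 29.9
ee_pos: [0.6564, 0.2104, 0.2202]
tool_rot: [0.999, -0.043, -0.0, 0.0]
force: [0.4, 0.1, 0.1]
width: 0.0381
grip_force: 0.0
```

Run:
```python
from h import *
go((658,211.3,121))
s,c,p,d=look(); tabs(p,d,c)
```

```text
at [656.4 210.4 220.2] yaw -0.0858 tilt [-0.0004 -0.0005] twist -0.002 w 38.1 t 29.9
[658.  211.3 121. ] -> [ 1.5 -1.  99.2]
tab [658.3 211.2] [ 9.6 40.3] z 143.9 rgb [253. 161.  84.]
tab [649.  112.5] [11.  40.7] z 143.7 rgb [23. 22. 23.]
tab [ 621.9 -137.3] [13.2 40.4] z 143.2 rgb [202. 102.  53.]
```

Call:
{"op": "arm_command", "data": {
  "increments": [
    {"gripper": 0.55,"offset": [1,-0.5,25],"twist": -0.002},
    {"gripper": 0.55,"offset": [1,-0.5,50],"twist": -0.002},
    {"gripper": 0.55,"offset": [1,-0.5,70],"twist": -0.002},
    {"gripper": 0.55,"offset": [1,-0.5,88],"twist": -0.002},
    {"gripper": 0.55,"offset": [1,-0.5,98],"twist": -0.002},
    {"gripper": 0.55,"offset": [1,-0.5,98],"twist": -0.002},
    {"gripper": 0.55,"offset": [1,-0.5,98],"twist": -0.002}
  ]
}}

```text
time: 30.65
ee_pos: [0.658, 0.2122, 0.1231]
tool_rot: [0.999, -0.041, 0.001, -0.0]
force: [-0.8, 0.3, 0.3]
width: 0.0386
grip_force: 0.0
```

Call:
{"op": "arm_command", "data": {
  "increments": [
    {"gripper": 1,"offset": [0,0,0],"twist": 0},
    {"gripper": 1,"offset": [0,0,0],"twist": 0},
    {"gripper": 1,"offset": [0,0,0],"twist": 0},
    {"gripper": 1,"offset": [0,0,0],"twist": 0},
    {"gripper": 1,"offset": [0,0,0],"twist": 0},
    {"gripper": 1,"offset": [0,0,0],"twist": 0}
  ]
}}

```text
time: 31.25
ee_pos: [0.6583, 0.2124, 0.1239]
tool_rot: [0.999, -0.041, 0.001, -0.0]
force: [-0.2, -1.4, 6.0]
width: 0.0094
grip_force: 49.7
```

Call:
{"op": "arm_command", "data": {
  "increments": [
    {"gripper": 1,"offset": [0,0,-15],"twist": 0},
    {"gripper": 1,"offset": [0,0,-35],"twist": 0},
    {"gripper": 1,"offset": [0,0,-65],"twist": 0},
    {"gripper": 1,"offset": [0,0,-100],"twist": 0},
    {"gripper": 1,"offset": [0,0,-135],"twist": 0},
    {"gripper": 1,"offset": [0,0,-160],"twist": 0},
    {"gripper": 1,"offset": [-1,25,-165],"twist": 0},
    {"gripper": 1,"offset": [-2,60,-165],"twist": 0},
    {"gripper": 1,"offset": [-3,100,-165],"twist": 0},
    {"gripper": 1,"offset": [-4,140,-165],"twist": 0}
  ]
}}

```text
time: 32.25
ee_pos: [0.641, 0.0726, 0.2869]
tool_rot: [0.999, -0.041, -0.001, -0.0]
force: [1.1, -0.6, -1.7]
width: 0.009
grip_force: 48.8
```

Call:
{"op": "arm_command", "data": {
  "increments": [
    {"gripper": 1,"offset": [-1,40,0],"twist": 0.002},
    {"gripper": 1,"offset": [-2,80,0],"twist": 0.002},
    {"gripper": 1,"offset": [-3,120,0],"twist": 0.002},
    {"gripper": 1,"offset": [-4,150,0],"twist": 0.002},
    {"gripper": 1,"offset": [-4,163,0],"twist": 0.002},
    {"gripper": 1,"offset": [-4,163,0],"twist": 0.002},
    {"gripper": 1,"offset": [-4,163,30],"twist": 0.002},
    {"gripper": 1,"offset": [-4,163,60],"twist": 0.002},
    {"gripper": 1,"offset": [-4,163,74],"twist": 0.002},
    {"gripper": 1,"offset": [-4,163,74],"twist": 0.002}
  ]
}}

```text
time: 33.25
ee_pos: [0.623, -0.087, 0.21]
tool_rot: [0.999, -0.041, -0.003, -0.001]
force: [-0.6, 0.9, -1.6]
width: 0.0093
grip_force: 48.9
```

Call:
{"op": "arm_command", "data": {
  "increments": [
    {"gripper": 1,"offset": [0,0,0],"twist": 0},
    {"gripper": 1,"offset": [0,0,0],"twist": 0}
  ]
}}

```text
time: 33.45
ee_pos: [0.6257, -0.0887, 0.2156]
tool_rot: [0.999, -0.042, 0.002, 0.0]
force: [-0.3, -0.6, -0.7]
width: 0.0089
grip_force: 48.9
```

Run:
```python
from h import *
go((625.5,-88.5,124))
s,c,p,d=look(); z=s["ee_pos"][2]*1000-124+12+90; held(p,d,c,s["ee_pos"][1]*1000,z-5,z+6); tabs(p,d,c)
```

```text
at [625.7 -88.7 215.6] yaw -0.0836 tilt [ 0.0035 -0.0009] twist 0.0 w 8.9 t 33.45
[625.5 -88.5 124. ] -> [-0.6 -0.3 91.6]
held 1197 [661.  -91.2 194.8] [660.4 -91.3] [ 9.7 31.1] 84.9
slab centre ~ [626.1 -88.4]
tab [648.7 111.6] [13.  40.8] z 143.9 rgb [27. 27. 29.]
tab [ 621.5 -137.5] [10.8 41.1] z 143.8 rgb [164.  86.  44.]
tab [ 616.9 -188. ] [11.4 40.2] z 143.7 rgb [165.  86.  44.]
```

Call:
{"op": "arm_command", "data": {
  "increments": [
    {"gripper": 1,"offset": [-0.5,-0.2,15],"twist": 0},
    {"gripper": 1,"offset": [-0.5,-0.2,27],"twist": 0},
    {"gripper": 1,"offset": [-0.5,-0.2,37],"twist": 0},
    {"gripper": 1,"offset": [-0.5,-0.2,49],"twist": 0},
    {"gripper": 1,"offset": [-0.5,-0.2,62],"twist": 0},
    {"gripper": 1,"offset": [-0.5,-0.2,74],"twist": 0},
    {"gripper": 1,"offset": [-0.5,-0.2,84],"twist": 0},
    {"gripper": 1,"offset": [-0.5,-0.2,90],"twist": 0},
    {"gripper": 1,"offset": [-0.5,-0.2,92],"twist": 0},
    {"gripper": 1,"offset": [-0.5,-0.2,92],"twist": 0}
  ]
}}

```text
time: 34.5
ee_pos: [0.6248, -0.089, 0.124]
tool_rot: [0.999, -0.042, 0.0, 0.0]
force: [-6.1, 0.7, 11.8]
width: 0.0092
grip_force: 51.1
```

Call:
{"op": "arm_command", "data": {
  "increments": [
    {"gripper": 0.55,"offset": [0,0,-1],"twist": 0},
    {"gripper": 0.55,"offset": [0,0,-1],"twist": 0},
    {"gripper": 0.55,"offset": [0,0,-1],"twist": 0},
    {"gripper": 0.55,"offset": [0,0,-1],"twist": 0},
    {"gripper": 0.55,"offset": [0,0,-20],"twist": 0},
    {"gripper": 0.55,"offset": [0,0,-60],"twist": 0},
    {"gripper": 0.55,"offset": [0,0,-105],"twist": 0},
    {"gripper": 0.55,"offset": [-20,20,-140],"twist": 0},
    {"gripper": 1,"offset": [-50,40,-170],"twist": 0},
    {"gripper": 1,"offset": [-80,50,-180],"twist": 0}
  ]
}}

```text
time: 35.5
ee_pos: [0.5407, -0.1334, 0.3058]
tool_rot: [0.999, -0.042, 0.003, 0.002]
force: [-0.5, -0.1, 0.4]
width: 0.0103
grip_force: 0.0
```

Call:
{"op": "arm_command", "data": {
  "increments": [
    {"gripper": 1,"offset": [0,0,0],"twist": 0},
    {"gripper": 1,"offset": [0,0,0],"twist": 0},
    {"gripper": 1,"offset": [0,0,0],"twist": 0},
    {"gripper": 1,"offset": [0,0,0],"twist": 0}
  ]
}}

```text
time: 35.9
ee_pos: [0.5405, -0.1313, 0.3]
tool_rot: [0.999, -0.042, -0.001, -0.0]
force: [0.0, -0.3, -0.3]
width: 0.0001
grip_force: 0.0
```

Run:
```python
from h import *
go()
s,c,p,d=look(); tabs(p,d,c); cv2.imwrite("pics/w5.png",p[:,:,::-1]); np.savez("w5.npz",p=p,d=d,**c)
p2,d2=camera("top"); c2=calibration("top"); cv2.imwrite("pics/t5.png",p2[:,:,::-1])
W=cloud("wrist",d,c)*1000; H=hsv(p); red=((H[...,0]<5)|(H[...,0]>174))&(H[...,1]>150)&(W[...,1]>-320)&(W[...,1]<-230)&(W[...,2]>40)
P=W[red]; print("red",len(P),np.median(P,0),P.min(0),P.max(0))
```

```text
at [ 540.5 -131.3  300. ] yaw -0.0834 tilt [-0.0019  0.0011] twist 0.001 w 0.1 t 35.9
tab [ 621.9 -137.4] [ 9.7 40.2] z 144.1 rgb [250. 152.  80.]
tab [624.8 -89.2] [10.9 40.3] z 144.0 rgb [250. 154.  81.]
tab [ 616.7 -188. ] [10.9 38.9] z 143.9 rgb [250. 150.  78.]
tab [648.7 111.6] [12.5 40.1] z 144.2 rgb [42. 37. 34.]
red 342 [ 569.21229356 -258.6394365    84.47906717] [ 556.41534829 -272.44302455   70.93706297] [ 580.21499154 -248.3622716    90.47991229]
```

View pics/w5.png

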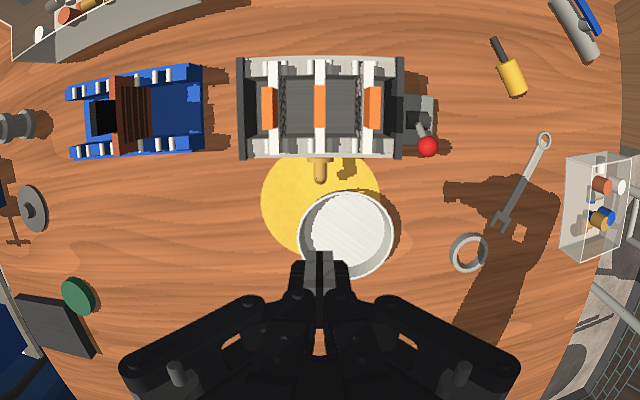

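All three clean plates are home (tabs at (268,108), (320,106) and (372,108)) and the spent plate is in the rack. The lever is still open at (427,147) and the dish is off-centre at (347,235). I'll clamp the lever from its -x side.

Call:
{"op": "arm_command", "data": {
  "increments": [
    {"gripper": 1,"offset": [-2,40,0],"twist": 0},
    {"gripper": 1,"offset": [-4,80,0],"twist": 0},
    {"gripper": 1,"offset": [-4,115,0],"twist": 0},
    {"gripper": 1,"offset": [-4,127,40],"twist": 0},
    {"gripper": 1,"offset": [-4,127,85],"twist": 0},
    {"gripper": 1,"offset": [-4,127,130],"twist": 0},
    {"gripper": 1,"offset": [-4,127,170],"twist": 0},
    {"gripper": 1,"offset": [-4,127,205],"twist": 0},
    {"gripper": 1,"offset": [-4,127,219],"twist": 0},
    {"gripper": 1,"offset": [-4,127,219],"twist": 0}
  ]
}}

```text
time: 37.0
ee_pos: [0.5242, -0.2569, 0.0795]
tool_rot: [0.999, -0.042, -0.002, -0.002]
force: [0.1, -0.8, -0.6]
width: 0.0004
grip_force: 0.0
```

Call:
{"op": "arm_command", "data": {
  "increments": [
    {"gripper": 1,"offset": [5,0,0],"twist": 0},
    {"gripper": 1,"offset": [12,0,0],"twist": 0},
    {"gripper": 1,"offset": [20,0,0],"twist": 0},
    {"gripper": 1,"offset": [30,0,0],"twist": 0},
    {"gripper": 1,"offset": [40,0,0],"twist": 0},
    {"gripper": 1,"offset": [50,0,0],"twist": 0},
    {"gripper": 1,"offset": [58,0,0],"twist": 0},
    {"gripper": 1,"offset": [63,0,0],"twist": 0},
    {"gripper": 1,"offset": [63,0,0],"twist": 0}
  ]
}}

```text
time: 37.9
ee_pos: [0.5891, -0.2633, 0.0822]
tool_rot: [0.999, -0.042, 0.0, 0.0]
force: [-0.4, -0.2, -0.1]
width: -0.0001
grip_force: 0.0
```

Call:
{"op": "arm_command", "data": {
  "increments": [
    {"gripper": 1,"offset": [5,0,0],"twist": 0},
    {"gripper": 1,"offset": [10,0,0],"twist": 0},
    {"gripper": 1,"offset": [14,0,0],"twist": 0},
    {"gripper": 1,"offset": [17,0,0],"twist": 0},
    {"gripper": 1,"offset": [17,0,0],"twist": 0}
  ]
}}

```text
time: 38.4
ee_pos: [0.6014, -0.2642, 0.0816]
tool_rot: [0.999, -0.041, -0.006, -0.001]
force: [-13.3, 0.3, 5.7]
width: 0.0
grip_force: 6.3
```

Call:
{"op": "arm_command", "data": {
  "increments": [
    {"gripper": 1,"offset": [4,0,0],"twist": 0},
    {"gripper": 1,"offset": [6,0,0],"twist": 0},
    {"gripper": 1,"offset": [6,0,0],"twist": 0}
  ]
}}

```text
time: 38.7
ee_pos: [0.602, -0.2642, 0.0815]
tool_rot: [0.999, -0.041, -0.014, -0.003]
force: [-28.3, 2.0, 16.0]
width: -0.0002
grip_force: 14.6
```

Call:
{"op": "arm_command", "data": {
  "increments": [
    {"gripper": 1,"offset": [-20,0,0],"twist": 0},
    {"gripper": 1,"offset": [-50,0,0],"twist": 0},
    {"gripper": 1,"offset": [-70,0,-40],"twist": 0},
    {"gripper": 1,"offset": [-90,0,-85],"twist": 0},
    {"gripper": 1,"offset": [-110,-20,-130],"twist": 0},
    {"gripper": 1,"offset": [-130,-50,-170],"twist": 0},
    {"gripper": 1,"offset": [-150,-75,-210],"twist": 0},
    {"gripper": 1,"offset": [-150,-80,-220],"twist": 0},
    {"gripper": 1,"offset": [-150,-80,-220],"twist": 0},
    {"gripper": 1,"offset": [-150,-80,-220],"twist": 0}
  ]
}}

```text
time: 39.7
ee_pos: [0.4687, -0.1731, 0.3023]
tool_rot: [0.999, -0.042, 0.001, 0.0]
force: [0.3, 0.1, -1.0]
width: -0.0003
grip_force: 0.0
```

```bash
cat >> h.py <<'E'
def status(name):
    s,c,p,d=look(); go(); tabs(p,d,c); cv2.imwrite(f"pics/{name}.png",p[:,:,::-1]); np.savez(f"{name}.npz",p=p,d=d,**c)
    W=cloud("wrist",d,c)*1000; H=hsv(p); red=((H[...,0]<5)|(H[...,0]>174))&(H[...,1]>150)&(W[...,1]>-320)&(W[...,1]<-230)&(W[...,2]>40)
    P=W[red]; print("red",len(P),np.median(P,0) if len(P) else 0)
    # dish floor/rim via depth: rim points z 24..33
    X,Y,Z=W[...,0],W[...,1],W[...,2]; m=(H[...,1]<60)&(Z>25)&(Z<34)&(X>370)&(X<553)&(Y<0)&(Y>-290)
    k,l,st,_=cv2.connectedComponentsWithStats(m.astype(np.uint8)); i=1+np.argmax(st[1:,4]); P=W[l==i][:,:2].astype(np.float32)
    print("rim",len(P),np.round(cv2.minEnclosingCircle(P)[0],1),round(cv2.minEnclosingCircle(P)[1],1),np.round(cv2.fitEllipse(cv2.convexHull(P))[0],1)); print(dishdisc(p,c))
E
python3 -c "
from h import *
status('w6')"
```

```text
at [ 468.3 -173.1  301. ] yaw -0.0844 tilt [-0.0013  0.0007] twist -0.0 w -0.0 t 39.75
tab [ 621.2 -137.6] [10.7 40.9] z 144.0 rgb [244. 143.  75.]
tab [ 616.3 -188. ] [10.1 40.1] z 144.1 rgb [244. 142.  74.]
tab [624.7 -89. ] [11.4 40.6] z 144.0 rgb [243. 144.  76.]
tab [648.5 112. ] [12.9 40.6] z 144.3 rgb [28.  29.  30.5]
red 355 [ 623.06201931 -263.95982407   84.60266965]
rim 1147 [ 437.1 -159.3] 69.5 [ 437.4 -159.3]
{'dish': array([ 437.1, -159.3,   69.7]), 'disc': array([ 481.5, -126.1,   88.1])}
```

View pics/w6.png

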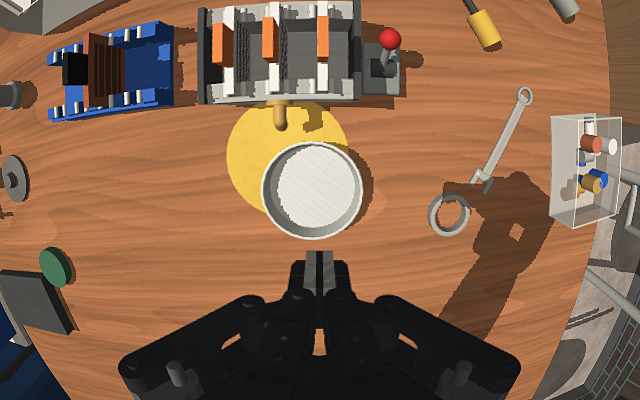

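The lever is clamped (ball at (391,40)). The dish is at (437,-159) mm and must go 55 mm toward (0.81, 0.58). I'll open the fingers fully and use both as a cradle, pushing from behind along tool x.

Call:
{"op": "arm_command", "data": {
  "increments": [
    {"gripper": 0.8,"offset": [-30,12,0],"twist": -0.14},
    {"gripper": 0.6,"offset": [-60,25,0],"twist": -0.28},
    {"gripper": 0.4,"offset": [-87,35,0],"twist": -0.42},
    {"gripper": 0.2,"offset": [-87,35,30],"twist": -0.56},
    {"gripper": 0,"offset": [-87,35,70],"twist": -0.7},
    {"gripper": 0,"offset": [-87,35,115],"twist": -0.707},
    {"gripper": 0,"offset": [-87,35,160],"twist": -0.707},
    {"gripper": 0,"offset": [-87,35,200],"twist": -0.707},
    {"gripper": 0,"offset": [-87,35,200],"twist": -0.707},
    {"gripper": 0,"offset": [-87,35,200],"twist": -0.707}
  ]
}}

```text
time: 40.75
ee_pos: [0.3781, -0.2003, 0.1012]
tool_rot: [0.952, 0.306, -0.001, -0.002]
force: [-0.2, -0.2, 0.9]
width: 0.0856
grip_force: 0.0
```

Run:
```python
from h import *
go((378.5,-201.3,16))
s,c,p,d=look(); H=hsv(p)
W=cloud("wrist",d,c)*1000; X,Y,Z=W[...,0],W[...,1],W[...,2]; m=(H[...,1]<60)&(Z>25)&(Z<34)&(X>370)&(X<553)&(Y<0)&(Y>-290)
k,l,st,_=cv2.connectedComponentsWithStats(m.astype(np.uint8)); i=1+np.argmax(st[1:,4]); P=W[l==i][:,:2].astype(np.float32)
print("rim",len(P),cv2.minEnclosingCircle(P))
```

```text
at [ 378.1 -200.3  101.2] yaw 0.6221 tilt [-0.0031  0.0027] twist 0.706 w 85.6 t 40.75
[ 378.5 -201.3   16. ] -> [-0.2  1.4 85.2]
rim 5526 ((437.2339172363281, -159.47740173339844), 69.82543182373047)
```

Call:
{"op": "arm_command", "data": {
  "increments": [
    {"gripper": 0,"offset": [-2,0.5,30],"twist": 0},
    {"gripper": 0,"offset": [-2,0.5,60],"twist": 0},
    {"gripper": 0,"offset": [-2,0.5,80],"twist": 0},
    {"gripper": 0,"offset": [-2,0.5,84],"twist": 0},
    {"gripper": 0,"offset": [-2,0.5,84],"twist": 0}
  ]
}}

```text
time: 41.3
ee_pos: [0.3786, -0.2031, 0.0198]
tool_rot: [0.952, 0.306, 0.001, 0.001]
force: [0.3, -0.2, -0.1]
width: 0.0856
grip_force: 0.0
```

Call:
{"op": "arm_command", "data": {
  "increments": [
    {"gripper": 0,"offset": [8,0,0],"twist": 0},
    {"gripper": 0,"offset": [16,0,0],"twist": 0},
    {"gripper": 0,"offset": [24,0,0],"twist": 0},
    {"gripper": 0,"offset": [32,-1,0],"twist": 0},
    {"gripper": 0,"offset": [40,-1,0],"twist": 0},
    {"gripper": 0,"offset": [46,-1,0],"twist": 0},
    {"gripper": 0,"offset": [50,-1,0],"twist": 0},
    {"gripper": 0,"offset": [50,-1,0],"twist": 0}
  ]
}}

```text
time: 42.1
ee_pos: [0.4181, -0.1717, 0.0183]
tool_rot: [0.952, 0.306, 0.0, 0.0]
force: [-1.1, -1.1, 1.6]
width: 0.0852
grip_force: 1.3
```

```bash
cat >> h.py <<'E'
def rim():
    s,c,p,d=look(); H=hsv(p)
    W=cloud("wrist",d,c)*1000; X,Y,Z=W[...,0],W[...,1],W[...,2]; m=(H[...,1]<60)&(Z>25)&(Z<34)&(X>370)&(X<553)&(Y<0)&(Y>-290)
    k,l,st,_=cv2.connectedComponentsWithStats(m.astype(np.uint8)); i=1+np.argmax(st[1:,4]); P=W[l==i][:,:2].astype(np.float32)
    (q,r)=cv2.minEnclosingCircle(P); R=Ro.from_quat(s["tool_rot"]).as_matrix(); print("rim",len(P),np.round(q,1),round(r,1),"to go (tool)",np.round(R[:2,:2].T@(np.array([482,-127])-q),1))
E
python3 -c "
from h import *
go(); rim()"
```

```text
at [ 418.1 -171.7   18.3] yaw 0.623 tilt [0.0009 0.0002] twist 0.707 w 85.2 t 42.1
rim 12496 [ 463.8 -139.1] 77.5 to go (tool) [21.8  0.7]
```

Call:
{"op": "arm_command", "data": {
  "increments": [
    {"gripper": 0,"offset": [4,0,0],"twist": 0},
    {"gripper": 0,"offset": [8,0,0],"twist": 0},
    {"gripper": 0,"offset": [11,0,0],"twist": 0},
    {"gripper": 0,"offset": [11,0,0],"twist": 0},
    {"gripper": 0,"offset": [-5,0,0],"twist": 0},
    {"gripper": 0,"offset": [-35,0,-5],"twist": 0},
    {"gripper": 0,"offset": [-35,0,-50],"twist": 0},
    {"gripper": 0,"offset": [-35,0,-95],"twist": 0},
    {"gripper": 0,"offset": [-35,0,-140],"twist": 0},
    {"gripper": 0,"offset": [-35,0,-185],"twist": 0}
  ]
}}

```text
time: 43.15
ee_pos: [0.3889, -0.1918, 0.2048]
tool_rot: [0.952, 0.306, 0.001, -0.0]
force: [0.1, -0.4, -0.7]
width: 0.0853
grip_force: 0.0
```

Call:
{"op": "arm_command", "data": {
  "increments": [
    {"gripper": 0,"offset": [20,0,-45],"twist": 0},
    {"gripper": 0,"offset": [20,0,-80],"twist": 0},
    {"gripper": 0,"offset": [20,0,-80],"twist": 0},
    {"gripper": 0,"offset": [20,0,-80],"twist": 0}
  ]
}}

```text
time: 43.55
ee_pos: [0.4057, -0.1805, 0.2838]
tool_rot: [0.952, 0.307, 0.001, 0.0]
force: [-0.5, 0.2, -0.3]
width: 0.0855
grip_force: 0.0
```

```bash
python3 -c "
from h import *
status('w7'); rim()
f=np.load('w7.npz'); c={k:f[k] for k in ['fx','fy','cx','cy','cam_to_world']}; print(dish2(f['p'],c))
p,d=camera('top'); cv2.imwrite('pics/t7.png',p[:,:,::-1])"
```

```text
at [ 405.1 -180.2  282.2] yaw 0.623 tilt [-0.0007  0.0015] twist 0.707 w 85.5 t 43.6
tab [ 616.4 -188. ] [10.8 41.1] z 143.8 rgb [235. 126.  65.]
red 328 [ 621.24019372 -262.95258688   84.22070636]
rim 1383 [ 480.7 -127.6] 69.6 [ 480.5 -127.3]
{'dish': array([ 847.1, -365.4,   71.8]), 'disc': array([ 482. , -126.7,   88.1])}
rim 1412 [ 480.5 -127.2] 69.6 to go (tool) [1.3 0.7]
[ 480.5 -127.4   69.6]
```

View pics/w7.png

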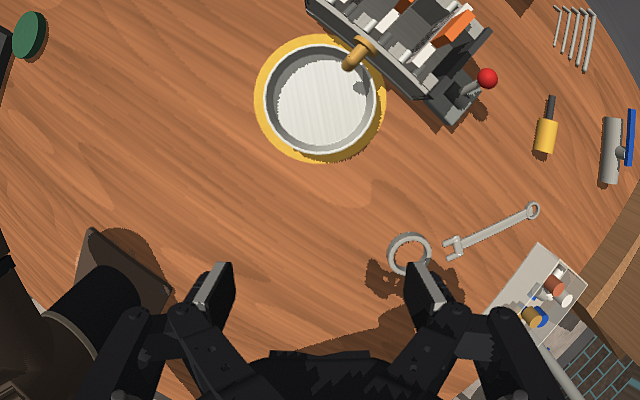

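The dish is back on the disc at (320,99), within 2 mm of its centre. The lever is clamped, and the plates stood level in their slots at the last check. I'll hand the job in.

```bash
python3 -c "
from cell import *
print(finish_job())"
```

```text
the job is handed in; nothing more can be done
None
```

The job is handed in at about 44 s of robot time, though the hand-in returned no verdict. By the last camera checks the dish is about 2 mm off the disc's centre, the spent plate stands in the rack, the three clean plates stand in the filter, and the lever is clamped; the dish was knocked aside once on the way and I pushed it back.

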